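# Clamp the housing and lay out the screwdrivers

### The job

Get the assembly place ready: loosen the red clamp knob before you move the blue jaw, slide the jaw back, set the black housing upright on the fixture plate between jaw and stop (its long sides towards them, centred), slide the jaw up until the housing is held snugly against the stop, and only then turn the knob fully tight. Also pull every screwdriver out of the stand and lay it down flat inside the red tray (before or after, as you like). Leave the other things on the bench where they are.

Things in the scene. Friction and masses are not known exactly. Their poses are not given: they have to be found in the camera images.
- fixture: Clamping fixture: aluminium base plate 120 mm (x) x 250 mm (y, from y = -115 to +135), 12 mm thick, fixed to the bench. Origin under the plate, z up. The fixed dark steel stop stands at its -y end: 50 mm wide in x, its working face at y = -85 mm facing +y, top 48 mm above the bench. The blue sliding jaw faces it from the +y side and slides along y.
- jaw (a joint): Position of the blue sliding jaw, m. 0 = fully open (its face 115 mm from the stop's face); it grows as the jaw slides towards the stop (along the fixture's -y), up to 0.10; gap to the stop = 0.115 - value. The jaw is 50 mm wide (x), 72 mm long (y), its top 48.5 mm above the bench; sliding it takes about 3 N. It can be pushed, or moved by its knob.
- jaw_face (a point): Middle of the jaw's steel face that looks to the stop, 30 mm above the bench.
- clamp (a joint): Angle of the red clamp knob on top of the jaw, rad. 0 = loose, grows clockwise seen from above to 1.4 = fully tight.
- clamp_grip (a point): On the clamp knob's axis, 36 mm behind the jaw's face, at the height to pinch its bar (10 mm below the bar's top). The bar is 44 mm long, 14 mm thick, 34 mm tall, on a round collar 48 mm across; it runs along the fixture's x at joint value 0 and turns clockwise with the joint; this point's x axis follows the bar. The knob rides on the jaw.
- housing: Black gear housing, a block 60 mm (x) x 50 mm (y) x 45 mm high, steel hub disc and four brass inserts on its top. Origin at the centre of its underside, z up. 0.25 kg.
- stand: Grey screwdriver stand, block 210 mm (x) x 60 mm (y) x 75 mm high, fixed; origin under its centre. Four 12 mm square wells along its x at -75, -25, 25 and 75 mm.
- tray: Red open tool tray, 240 mm (x) x 220 mm (y) outside, walls 5 mm thick and 30 mm high, floor 5 mm thick, fixed; origin under its centre.
- driver_a: Screwdriver with yellow handle, standing blade down in the stand at the start; may be absent. Origin at the tip of the blade, z along its axis towards the butt of the handle. Blade 7 mm thick, up to the shoulder at z = 68 mm; handle eight-sided, 25 mm thick, from z = 68 to 153 mm. 80 g. In the stand its shoulder rests on the top of the stand.
- driver_a_butt (a point): End of the handle of the yellow screwdriver, on its axis, 153 mm from the tip.
- driver_b: Screwdriver with green handle, standing blade down in the stand at the start; may be absent. Origin at the tip of the blade, z along its axis towards the butt of the handle. Blade 7 mm thick, up to the shoulder at z = 68 mm; handle eight-sided, 25 mm thick, from z = 68 to 153 mm. 80 g. In the stand its shoulder rests on the top of the stand.
- driver_b_butt (a point): End of the handle of the green screwdriver, on its axis, 153 mm from the tip.
- driver_c: Screwdriver with blue handle, standing blade down in the stand at the start; may be absent. Origin at the tip of the blade, z along its axis towards the butt of the handle. Blade 7 mm thick, up to the shoulder at z = 68 mm; handle eight-sided, 25 mm thick, from z = 68 to 153 mm. 80 g. In the stand its shoulder rests on the top of the stand.
- driver_c_butt (a point): End of the handle of the blue screwdriver, on its axis, 153 mm from the tip.
- driver_d: Screwdriver with orange handle, standing blade down in the stand at the start; may be absent. Origin at the tip of the blade, z along its axis towards the butt of the handle. Blade 7 mm thick, up to the shoulder at z = 68 mm; handle eight-sided, 25 mm thick, from z = 68 to 153 mm. 80 g. In the stand its shoulder rests on the top of the stand.
- driver_d_butt (a point): End of the handle of the orange screwdriver, on its axis, 153 mm from the tip.
- tape: Bystander, leave in place: yellow tape roll, 64 mm across, 24 high (size in mm); origin at its underside.
- jar: Bystander, leave in place: small jar, 48 mm across, 60 high (size in mm); origin at its underside.
- oil: Bystander, leave in place: white bottle, 48 mm across, 130 high (size in mm); origin at its underside.
- spool: Bystander, leave in place: grey spool, 60 mm across, 50 high (size in mm); origin at its underside.
There are look-alikes about, which are no part of the job. Of the things that look like the driver_d, the largest one is meant.

How it is judged:
On the way, in this order (a step that is already met when the one before it is completed fails the run):
1. the clamp knob is loosened while the jaw is still where it was (value of joint clamp below 0.3 rad and distance of jaw_face from where it was at the start of the episode below 0.012 m), for 0.1 s.
2. the jaw is slid back far enough for the housing, knob loose (value of joint clamp below 0.3 rad and value of joint jaw below 0.06 m), for 0.1 s.
3. the housing stands between stop and jaw, the jaw snug against it, knob still loose (value of joint clamp below 0.3 rad and x of housing in the frame of fixture between -0.012 and 0.012 m and y of housing in the frame of fixture between -0.0645 and -0.0555 m and z of housing in the frame of fixture below 0.016 m and angle between housing's own z axis and vertical below 0.08 rad and angle between the x axis of housing and the x axis of fixture, either way round below 0.08 rad and value of joint jaw above 0.061 m), for 0.1 s.
4. the knob is tightened on the snug jaw (value of joint clamp above 1.1 rad and x of housing in the frame of fixture between -0.012 and 0.012 m and y of housing in the frame of fixture between -0.0645 and -0.0555 m and z of housing in the frame of fixture below 0.016 m and angle between housing's own z axis and vertical below 0.08 rad and angle between the x axis of housing and the x axis of fixture, either way round below 0.08 rad and value of joint jaw above 0.061 m), for 0.2 s.
At the end, for the whole second after the job is handed in: The housing stands upright on the fixture plate against the stop (within 4.5 mm), centred within 12 mm, square within 0.08 rad; the jaw leaves less than 4 mm of play; the knob is at 1.1 rad or more; every screwdriver present lies flat (within 0.27 rad) wholly within the tray's walls, at rest (all of step 4 and linear speed of each of housing, driver_a, driver_b, driver_c, driver_d below 0.02 m/s and x of driver_a in the frame of tray between -0.115 and 0.115 m and y of driver_a in the frame of tray between -0.105 and 0.105 m and x of driver_a_butt in the frame of tray between -0.115 and 0.115 m and y of driver_a_butt in the frame of tray between -0.105 and 0.105 m and z of each of driver_a, driver_b, driver_c, driver_d in the frame of tray below 0.05 m and angle between driver_a's own z axis and vertical between 1.3 and 1.84 rad and x of driver_b in the frame of tray between -0.115 and 0.115 m and y of driver_b in the frame of tray between -0.105 and 0.105 m and x of driver_b_butt in the frame of tray between -0.115 and 0.115 m and y of driver_b_butt in the frame of tray between -0.105 and 0.105 m and angle between driver_b's own z axis and vertical between 1.3 and 1.84 rad and x of driver_c in the frame of tray between -0.115 and 0.115 m and y of driver_c in the frame of tray between -0.105 and 0.105 m and x of driver_c_butt in the frame of tray between -0.115 and 0.115 m and y of driver_c_butt in the frame of tray between -0.105 and 0.105 m and angle between driver_c's own z axis and vertical between 1.3 and 1.84 rad and x of driver_d in the frame of tray between -0.115 and 0.115 m and y of driver_d in the frame of tray between -0.105 and 0.105 m and x of driver_d_butt in the frame of tray between -0.115 and 0.115 m and y of driver_d_butt in the frame of tray between -0.105 and 0.105 m and angle between driver_d's own z axis and vertical between 1.3 and 1.84 rad); the robot touches nothing.
It fails at once if a bystander is knocked out of its place (more than 5 cm) (distance of any of tape, jar, oil, spool from where it was at the start of the episode above 0.05 m).
Of driver_a, driver_b, driver_c, driver_d only 2 to 4 are there at a start; the rules pass over those that are not, and their reading is None.
At some moment in a run one of housing may be knocked a few centimetres aside while the robot is not near it.
Once in a run the grip may slacken for a moment while it holds something.
It also fails if it takes over 210 s, if anything falls off the work surface, if the arm or the gripper's body presses on something with over 40 N, if the wrist force passes 120 N, or if a joint passes its speed limit or range.

### The arm

A 6-joint arm with a two-finger parallel gripper is mounted at the origin on the work surface. World frame = base frame: x ahead of the robot, y to its left, z up, the work surface at z = 0. Lengths are in m, angles in rad, forces in N, time in s.
With the tool pointing down it reaches from about 0.375 to 0.975 m from the base axis. Payload 3.8 kg.
Tool frame: the origin (TCP) lies between the finger pads; the fingertips stand 8 mm ahead of it and the grasp point (between the pads) lies 11 mm behind it (tcp_to_tips is the distance from the TCP to the fingertips, in m); z points along the fingers, y is the line along which they close (so a half turn about z gives the same grasp; the last joint's range is limited). The gripper opens to 85 mm and grips with 20 to 120 N. Pads are 22 mm wide; open, the fingers measure 114 mm over their backs; the gripper's body (76 mm by 85 mm) begins 54 mm behind the grasp point. The pads swing forward as they close: fully open they stand 13 mm farther back than shut.
Start: joints at [-1.151, 0.264, 1.604, -0, 1.274, -0.037], TCP at [0.298, -0.606, 0.239] pointing down, gripper open.
Joint ranges: [-2.63, 2.63], [-0.94, 2.18], [0.31, 2.57], [-1.31, 4.45], [0, 2.66], [-2.55, 2.55]. Speed limits (rad/s): [2.57, 2.57, 3.14, 3.14, 3.14, 3.14].

### API

Orientations are given as a rotation vector (axis times angle).
In Python, from workcell import * gives the robot as it stands.
- The arm moves only by the tool move_arm, never from a script. Its argument "series" is one flat list of numbers, 7 for each row, row after row: the finger opening in cm, from 0 to 8.54, then the shift along the tool's x, y, z in cm, then the turn, a rotation vector about the tool's x, y, z in degrees. A call has 1 to 5 rows; each row shifts and turns the commanded pose from where the row before left it, along the tool's axes as they then stand; what a row does not reach is not made up. A row lasts 1/8 s, in which the tool goes at most 62.5 mm and 10.7 degrees, less where a joint would pass 70% of its speed; a pose out of reach is approached as far as the arm can. A call is refused whole if a number of a shift passes 6.25 or a number of a turn 10.7, either way. A call with a gripper value outside its range is refused whole. The fingers move at their own pace and stop on an object; "grip_force" is the grip in N (left out, the last holds). Time passes only in rows, so rows that do not move let the fingers close. It gives the time, the measured TCP pose, the force, the opening and the grip force at its end, in the units of the state.
- read_state(): the state, without advancing time (a new reading comes with each control period).
- read_camera(name): name is "scene" or "top" or "wrist"; returns the picture (384x512x3 uint8, red, green, blue); there is no depth.
- calibration(name): a dict with "camera_matrix" (3x3 intrinsics, pixels), "rvec" (rotation vector, rad) and "tvec" (3), from world to camera coordinates, as OpenCV has them. Camera axes: x right, y down, z forward; pixel columns grow to the right and rows downward; lengths in m; the calibration is good to about 2 mm. A picture is of the moment at which its call begins: read the wrist's pose just before it. calibration takes no time and is no camera call; for the wrist camera it gives the pose at the moment of the call.
- finish_job(): hands the job in; it is judged then, once.
The state is a dict: "time": time; "q": joint angles; "joint_vel": joint speeds; "joint_torque": joint torques, N m; "tool_pos": TCP position; "tcp_rot": TCP orientation; "wrist_force": force on the tool from outside, world axes, zero at the start; "torque": the same for the moment, N m; "width": opening from 0.0 (shut) to 1.0 (fully open); "grip_force": force on a finger pad.
Only numpy, scipy, OpenCV 4.12 (cv2) and the standard library are available. Lean on these libraries where they do the work, as an engineer would, in place of code of your own. Each camera call takes 0.05 s, during which the arm holds its last target. There are 200 camera calls.

## Working session

There is one attempt and no reset: what is moved stays moved. The work goes in short steps, Python scripts to look and compute and a tool call to move; the robot and the scene stay as the last step left them, time stands still between calls to the robot, and variables do not carry over. Pictures are saved under pics/ and viewed, at most 14 in all, crops included, and the job is handed in when it is done.

Besides the shell and the picture viewer there is one more tool, called after "Request:" as name(argument=value, ...) on one line, values as JSON. move_arm: Moves the arm, as the interface text tells. Its arguments: {"type":"object","properties":{"series":{"type":"array"},"grip_force":{"type":"number"}},"required":["series"]}

```bash
ls; mkdir -p pics
python3 - <<'E'
from workcell import *
import cv2
for n in ("scene","top"):
    im=read_camera(n); cv2.imwrite(f"pics/{n}0.png",cv2.resize(im[:,:,::-1],(800,600),interpolation=cv2.INTER_CUBIC)); cv2.imwrite(f"raw_{n}.png",im[:,:,::-1])
    c=calibration(n); print(n,c)
print(read_state())
E
```

```text
pics
scene {'camera_matrix': array([[390.92755844,   0.        , 253.34902898],
       [  0.        , 390.92755844, 197.86473902],
       [  0.        ,   0.        ,   1.        ]]), 'rvec': array([ 2.29644633,  0.74599924, -0.27681865]), 'tvec': array([-0.4540746 , -0.14621015,  1.42149556])}
top {'camera_matrix': array([[433.70505146,   0.        , 254.20180329],
       [  0.        , 433.70505146, 196.56895099],
       [  0.        ,   0.        ,   1.        ]]), 'rvec': array([ 2.19663767, -2.19072112,  0.05437756]), 'tvec': array([0.01499312, 0.56469346, 1.34813247])}
{'time': 0.1, 'q': array([-1.15088941e+00,  2.64733221e-01,  1.60525994e+00, -5.34369303e-06,
        1.27370212e+00, -3.69146126e-02]), 'joint_vel': array([ 0.00146658, -0.00025542, -0.00258517,  0.00016611, -0.00138666,
        0.00032888]), 'joint_torque': array([ 1.45947019e-03, -5.16704285e+01, -3.68589771e+01, -4.77785278e-06,
        6.24769251e-03,  3.22307301e-05]), 'tool_pos': array([ 0.29746146, -0.60519168,  0.23803702]), 'tcp_rot': array([-3.05798731e+00, -7.10885571e-01,  6.36072602e-04]), 'wrist_force': array([-0.34202977,  0.08405303,  0.13459549]), 'torque': array([ 0.03775384, -0.01385191,  0.00454526]), 'grip_force': 0.0, 'width': 1.0019665130049715}
```

View pics/scene0.png

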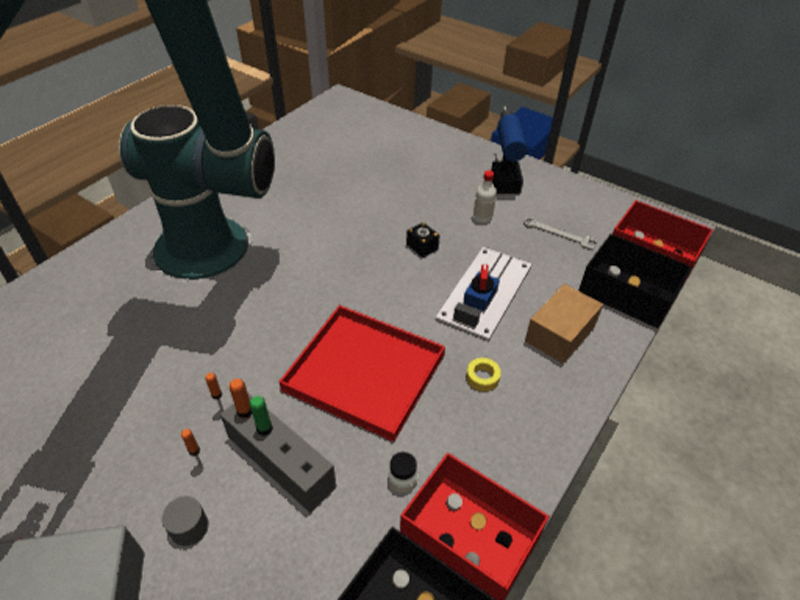

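View pics/top0.png

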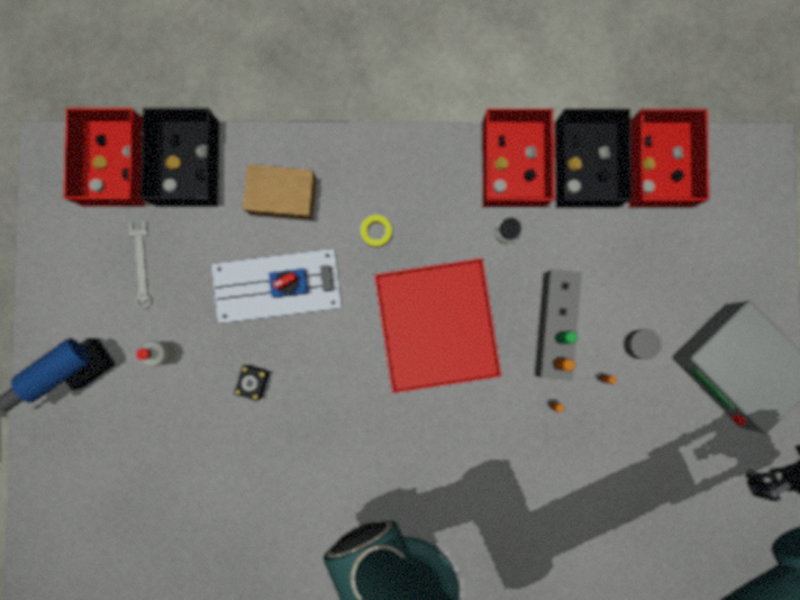

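The scene picture (800x600) shows two drivers in the stand: orange (238,398) and green (260,415). Two small orange look-alikes stand near (213,385) and (190,440). In the top picture:
- Plate: around (276,286), with the stop at its right end and the red knob at (286,281).
- Housing: (251,382).
- Tray: (437,325).
- Stand: (559,325), with the drivers at (567,338) and (566,365).

```bash
cat > h.py <<'E'
import numpy as np, cv2
from workcell import *
def ray(c,uv):
    R,_=cv2.Rodrigues(c["rvec"]); uv=np.atleast_2d(uv).astype(float)
    d=np.c_[uv,np.ones(len(uv))]@np.linalg.inv(c["camera_matrix"]).T@R
    return -R.T@np.ravel(c["tvec"]), d
def onz(c,uv,z):
    o,d=ray(c,uv); return o+d*((z-o[2])/d[:,2:])
def tri(c1,p1,c2,p2):
    o1,d1=ray(c1,p1);o2,d2=ray(c2,p2);d1,d2=d1[0],d2[0]
    s=np.linalg.lstsq(np.c_[d1,-d2],o2-o1,rcond=None)[0]
    return (o1+s[0]*d1+o2+s[1]*d2)/2, np.linalg.norm(o1+s[0]*d1-o2-s[1]*d2)
def blobs(m,amin=15):
    n,l,st,ce=cv2.connectedComponentsWithStats(m.astype(np.uint8))
    return [(st[i,4],ce[i],st[i,:4],l==i) for i in range(1,n) if st[i,4]>=amin]
def rect(mask,c,z):
    cs=max(cv2.findContours(mask.astype(np.uint8),0,1)[0],key=cv2.contourArea)
    P=onz(c,cs[:,0,:],z)[:,:2]; r=cv2.minAreaRect((P*1000).astype(np.float32)); return r
def proj(c,P):
    return cv2.projectPoints(np.atleast_2d(P).astype(float),c["rvec"],c["tvec"],c["camera_matrix"],None)[0][:,0]
E
python3 - <<'E'
from h import *
ims={n:cv2.cvtColor(cv2.imread(f"raw_{n}.png"),cv2.COLOR_BGR2HSV).astype(int) for n in("scene","top")}
C={n:calibration(n) for n in ims}
np.set_printoptions(precision=4,suppress=True)
for n,h in ims.items():
    H,S,V=h[...,0],h[...,1],h[...,2]
    M=dict(red=((H<6)|(H>173))&(S>150)&(V>70),orange=(H>=6)&(H<17)&(S>180)&(V>90),green=(H>50)&(H<80)&(S>120)&(V>50),blue=(H>105)&(H<125)&(S>130),yellow=(H>24)&(H<34)&(S>150),white=(S<45)&(V>165))
    for k,m in M.items():
        for a,ce,bb,_ in blobs(m,12):
            print(n,k,a,ce.round(1),bb)
h=ims["top"];H,S,V=h[...,0],h[...,1],h[...,2];c=C["top"]
red=((H<6)|(H>173))&(S>150)&(V>70)
for a,ce,bb,m in blobs(red,5000): print("tray",rect(m,c,.03))
for a,ce,bb,m in blobs(red,15):
    if 170<ce[0]<200 and 165<ce[1]<195: print("knob",rect(m,c,.09),ce)
roi=np.zeros_like(red);roi[155:212,130:225]=1
m=((V>165)&(S<60)&roi); m=cv2.morphologyEx(m.astype(np.uint8),cv2.MORPH_CLOSE,np.ones((5,5)))
print("plate",rect(m,c,.012))
roi[:]=0;roi[225:262,142:180]=1
m=(V<75)&roi; m=cv2.morphologyEx(m.astype(np.uint8),cv2.MORPH_CLOSE,np.ones((7,7))); print("housing",rect(m,c,.045))
def crop(n,x,y,w,hh,s): return cv2.resize(cv2.imread(f"raw_{n}.png")[y:y+hh,x:x+w],None,fx=s,fy=s,interpolation=cv2.INTER_CUBIC)
a=crop("top",130,155,100,110,4);b=crop("top",335,165,70,110,4)
cv2.imwrite("pics/c1.png",np.hstack([a,b]))
E
```

```text
scene red 31 [312.5 111.7] [310 109   6   7]
scene red 696 [425.5 149.5] [393 129  63  40]
scene red 49 [309.1 176.8] [307 170   5  15]
scene red 4978 [232.9 237.5] [179 195 106  87]
scene red 3178 [304.1 336.3] [256 290  95  88]
scene orange 24 [134.2 241.3] [132 239   6   6]
scene orange 53 [151.  246.4] [147 243   9   8]
scene orange 29 [118.9 277.7] [116 275   7   6]
scene green 129 [165.  262.9] [160 254  12  21]
scene blue 937 [334.6  85.5] [315  69  39  36]
scene blue 202 [306.6 189.3] [297 177  22  22]
scene yellow 180 [309.2 237.9] [299 230  21  17]
scene white 28 [122.1  78.4] [116  71  10  15]
scene white 26 [86.2 82.1] [84 76  9 12]
scene white 36 [311.3 121.8] [306 119  11   6]
scene white 62 [355.6 147.2] [340 142  33  12]
scene white 13 [374.5 153.6] [372 151   5   6]
scene white 1080 [311.4 185.5] [279 158  61  58]
scene white 84 [319.6 169.7] [314 162  12  16]
scene white 47 [290.7 320.1] [287 317   8   8]
scene white 65 [256.2 369.9] [252 366   9   9]
top red 1735 [67.  99.6] [41 69 45 60]
top red 2258 [332.1 100.8] [309  70  47  62]
top red 2277 [428.5 100.9] [403 
[... 660 characters left out ...]
] [  8 218  51  39]
top yellow 160 [240.4 147.1] [231 138  19  19]
top white 938 [172.5 170.4] [136 160  80  23]
top white 37 [201.5 179.4] [198 177   8   6]
top white 196 [154.9 185.2] [138 181  35  10]
top white 975 [175.9 195. ] [138 184  80  22]
tray ((529.32275390625, -62.913352966308594), (234.9966278076172, 214.38507080078125), 8.837575912475586)
knob ((613.4322509765625, 229.55487060546875), (18.757835388183594, 38.48456573486328), 26.87417221069336) [183.4769 178.6923]
plate ((609.0359497070312, 262.7849426269531), (119.13279724121094, 250.3089599609375), 7.287989139556885)
housing ((416.01458740234375, 299.3033447265625), (55.816680908203125, 60.394187927246094), 76.25324249267578)
```

View pics/c1.png

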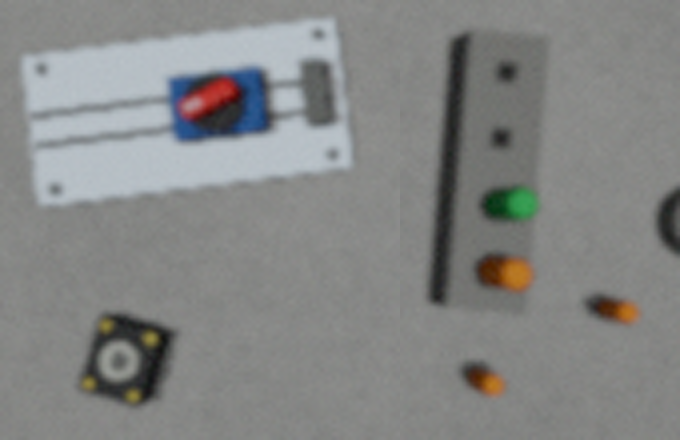

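The crop shows the free wells at (507,72) and (501,138), with green and orange in the other two. The knob bar is turned to about 1.3 rad. Next I'll locate the wells and plan a move to a viewing pose.

```bash
cat >> h.py <<'E'
from scipy.spatial.transform import Rotation as Ro
np.set_printoptions(precision=4,suppress=True)
def Rdown(deg,tilt=0):
    "tool y at yaw deg; tilt about tool y (deg)"
    p=np.radians(deg); y=np.array([np.cos(p),np.sin(p),0]); z=np.array([0,0,-1.])
    return Ro.from_matrix(np.c_[np.cross(y,z),y,z])*Ro.from_euler('y',tilt,degrees=True)
def near(deg):
    "the equivalent yaw (mod 180) nearest the present one, and present"
    y=Ro.from_rotvec(read_state()["tcp_rot"]).as_matrix()[:,1]; a=np.degrees(np.arctan2(y[1],y[0]))
    return a+((deg-a+90)%180-90)
def plan(stages,w,start=None):
    "stages: list of (pos,R or None); prints tool-frame rows"
    s=read_state(); p,R=(s["tool_pos"],Ro.from_rotvec(s["tcp_rot"])) if start is None else start
    for pos,Rt in stages:
        Rt=R if Rt is None else Rt
        dr=(R.inv()*Rt).as_rotvec(degrees=True); n=max(1,int(np.ceil(max(np.linalg.norm(np.array(pos)-p)/.062,np.linalg.norm(dr)/10.6)-1e-6)))
        P0,p0=np.array(pos),np.array(p)
        for i in range(n):
            d=R.inv().apply(P0-p)*100/(n-i); dr=(R.inv()*Rt).as_rotvec(degrees=True)/(n-i)
            d=d.round(2);dr=dr.round(1); print([w,*map(float,d),*map(float,dr)])
            p=p+R.apply(d/100); R=R*Ro.from_rotvec(dr,degrees=True)
        print("--",p)
    return p,R
E
python3 - <<'E'
from h import *
c=calibration("top");s=calibration("scene")
W=onz(c,[[361.75,183],[360.25,199.5]],.075);print("wells",W)
E_=onz(c,[[(470-400)/4+335,165+33/4],[(548-400)/4+335,165+38/4],[(525-400)/4+335,165+310/4],[(446-400)/4+335,165+303/4]],.075);print("stand top",E_)
print("green butt",tri(c,[365,216],s,[164,256.5]),"orange",tri(c,[363,233.3],s,[151.5,245]))
w=calibration("wrist");R,_=cv2.Rodrigues(w["rvec"]);st=read_state();T=Ro.from_rotvec(st["tcp_rot"])
print(w["camera_matrix"],"cam in tool",T.inv().apply(-R.T@np.ravel(w["tvec"])-st["tool_pos"]),T.inv().as_matrix()@R.T)
plan([((.53,-.27,.36),Rdown(near(-90)))],8.5)
E
```

```text
wells [[ 0.6032 -0.3069  0.075 ]
 [ 0.5535 -0.3019  0.075 ]]
stand top [[ 0.6326 -0.2793  0.075 ]
 [ 0.6289 -0.338   0.075 ]
 [ 0.4251 -0.3185  0.075 ]
 [ 0.4301 -0.2596  0.075 ]]
green butt (array([ 0.5033, -0.2953,  0.1559]), np.float64(0.0002990530688693828)) orange (array([ 0.4548, -0.2891,  0.1565]), np.float64(0.000626531660533681))
[[322.1894   0.     250.776 ]
 [  0.     322.1894 187.1892]
 [  0.       0.       1.    ]] cam in tool [ 0.0663 -0.0007 -0.1352] [[-0.0001 -0.966  -0.2585]
 [ 1.      0.0002 -0.0008]
 [ 0.0008 -0.2585  0.966 ]]
[8.5, 5.09, -2.84, -1.74, -0.0, 0.0, 3.7]
[8.5, 4.9, -3.16, -1.74, -0.0, 0.0, 3.7]
[8.5, 4.69, -3.47, -1.73, -0.0, 0.0, 3.8]
[8.5, 4.45, -3.77, -1.74, -0.0, 0.0, 3.7]
[8.5, 4.19, -4.05, -1.73, -0.0, 0.0, 3.8]
[8.5, 3.92, -4.32, -1.74, -0.1, 0.0, 3.7]
[8.5, 3.63, -4.55, -1.74, -0.0, 0.0, 3.8]
-- [ 0.53 -0.27  0.36]
```

```bash
cat >> h.py <<'E'
O=np.array([.4546,-.2905]);G=np.array([.5036,-.2963])
TC=np.array([.5293,-.0629]);TA=np.radians(8.6)
def tray(x,y): return TC+np.array([x*np.cos(TA)-y*np.sin(TA),x*np.sin(TA)+y*np.cos(TA)])
def tcp(gp,R,a=.007): return np.array(gp)+a*R.as_matrix()[:,2]
def back(p,R,d): return np.array(p)-d*R.as_matrix()[:,2]
E
python3 - <<'E'
from h import *
R=Rdown(-95.7,40); g=tcp([*O,.123],R); print(near(-95.7),g,back(g,R,.11))
plan([((.33,-.48,.36),Rdown(-95.7)),(back(g,R,.11),R),(g,R)],8.5)
E
```

```text
-95.7 [ 0.4591 -0.2909  0.1176] [ 0.3887 -0.2839  0.2019]
[8.5, 2.11, -2.46, -3.04, -0.0, 0.0, 8.0]
[8.5, 1.75, -2.73, -3.05, -0.0, 0.0, 8.0]
[8.5, 1.35, -2.94, -3.04, -0.1, 0.0, 7.9]
[8.5, 0.94, -3.09, -3.05, -0.0, 0.0, 8.0]
-- [ 0.33 -0.48  0.36]
[8.5, 0.78, -4.02, 3.16, 0.0, 8.0, -0.0]
[8.5, 0.33, -4.02, 3.24, 0.0, 8.0, -0.0]
[8.5, -0.12, -4.02, 3.25, 0.0, 8.0, -0.0]
[8.5, -0.58, -4.02, 3.21, 0.0, 8.0, -0.0]
[8.5, -1.01, -4.02, 3.09, 0.0, 8.0, -0.0]
-- [ 0.3887 -0.2839  0.202 ]
[8.5, 0.0, 0.0, 5.5, 0.0, 0.0, -0.0]
[8.5, 0.0, 0.0, 5.5, 0.0, 0.0, -0.0]
-- [ 0.459  -0.2909  0.1176]
```

Request:
move_arm(series=[8.5,2.1,-2.5,-3,0,0,8,8.5,1.7,-2.7,-3,0,0,8,8.5,1.4,-2.9,-3,0,0,8,8.5,0.9,-3.1,-3,0,0,8])

```text
time: 0.6
tool_pos: [0.3298, -0.4795, 0.3595]
tcp_rot: [-3.136, 0.167, 0.001]
wrist_force: [-0.1, -0.3, 0.5]
width: 0.997
grip_force: 0.0
```

Request:
move_arm(series=[8.5,0.8,-4,3.2,0,8,0,8.5,0.3,-4,3.2,0,8,0,8.5,-0.1,-4,3.2,0,8,0,8.5,-0.6,-4,3.2,0,8,0,8.5,-1,-4,3.1,0,8,0])

```text
time: 1.23
tool_pos: [0.3885, -0.2846, 0.2009]
tcp_rot: [2.912, -0.149, 1.067]
wrist_force: [1.0, 0.7, 0.4]
width: 0.992
grip_force: 0.0
```

Run:
```python
from h import *
im=read_camera("wrist");c=calibration("wrist");cv2.imwrite("pics/w1.png",im[:,:,::-1])
print("expected butt px",proj(c,[[*O,.16],[*G,.16]]))
R=Rdown(-95.7,40); g=tcp([*O,.123],R); s=read_state();print(s["tool_pos"],g,s["q"])
plan([(g,R)],8.5)
```

```text
expected butt px [[275.4146 139.9658]
 [274.3516  78.5291]]
[ 0.3819 -0.2696  0.1833] [ 0.4591 -0.2909  0.1176] [-1.0736 -0.3766  2.4678  0.8229  0.8206  0.0962]
[8.5, 0.96, 0.75, 5.03, -0.5, 0.2, -0.4]
[8.5, 0.94, 0.71, 5.05, -0.5, 0.2, -0.5]
-- [ 0.4591 -0.291   0.1176]
```

View pics/w1.png

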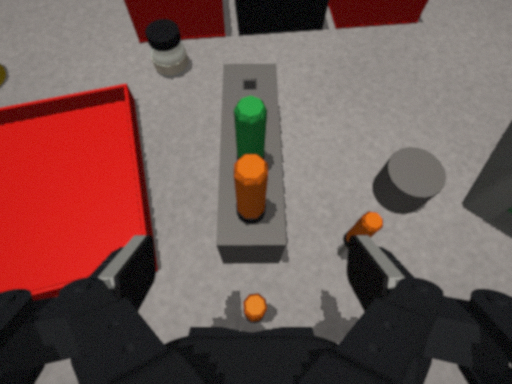

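The wrist view shows the orange butt at (251,165) and the green one at (250,105). A look-alike is low at (255,307) and another at (370,222). The pose had not settled, so I'll add a wait row and re-measure.

Request:
move_arm(series=[8.5,0,0,0,0,0,0,8.5,0,0,0,0,0,0])

```text
time: 1.52
tool_pos: [0.3896, -0.2882, 0.2045]
tcp_rot: [2.912, -0.147, 1.062]
wrist_force: [0.9, -2.1, 0.8]
width: 0.992
grip_force: 0.0
```

Run:
```python
from h import *
im=read_camera("wrist");c=calibration("wrist");cv2.imwrite("raw_w2.png",im[:,:,::-1])
hs=cv2.cvtColor(im,cv2.COLOR_RGB2HSV).astype(int);H,S,V=hs[...,0],hs[...,1],hs[...,2]
for a,ce,bb,m in blobs((H>=6)&(H<17)&(S>180)&(V>110),20)+blobs((H>50)&(H<80)&(S>120)&(V>50),20): print(a,ce,bb)
print("expected butt px",proj(c,[[*O,.16],[*G,.16]]))
R=Rdown(-95.7,40); g=tcp([*O,.123],R); s=read_state();print(s["tool_pos"],s["tcp_rot"],g,s["q"],s["joint_vel"])
t=calibration("top");sc=calibration("scene")
print("lookalikes",tri(t,[357.8,261],sc,[118.9,276]),tri(t,[391,242.8],sc,[134.5,239.5]))
plan([(g,R)],8.5)
```

```text
836 [245.1962 173.8014] [229 158  33  32]
297 [365.3636 224.4815] [356 216  20  18]
415 [249.147  308.3952] [239 297  22  24]
1514 [245.6394 129.2299] [230 100  31  61]
26 [508.9231 213.3077] [504 210   8   8]
expected butt px [[244.4535 172.6181]
 [246.0655 113.2018]]
[ 0.3902 -0.2891  0.2058] [ 2.91   -0.1458  1.0631] [ 0.4591 -0.2909  0.1176] [-1.0736 -0.371   2.4234  0.8074  0.8238  0.1104] [ 0.0001  0.0037 -0.0242  0.0045  0.0029 -0.0085]
lookalikes (array([ 0.3474, -0.3327, -0.0321]), np.float64(0.03791476363345786)) (array([ 0.4425, -0.3359,  0.2212]), np.float64(0.028898204851005218))
[8.5, -0.22, -0.29, 5.59, 0.2, -0.1, 0.0]
[8.5, -0.2, -0.26, 5.58, 0.1, -0.1, 0.1]
-- [ 0.4591 -0.291   0.1177]
```

Run:
```python
from h import *
t=calibration("top");sc=calibration("scene");w=calibration("wrist")
for a,b,d in (([357.8,261],[134.5,239.5],[249,300]),([391,242.8],[119,276],[366,219])): print(tri(t,a,sc,b),tri(t,a,w,d))
```

```text
(array([ 0.3736, -0.2844,  0.1096]), np.float64(0.0005718048291191778)) (array([ 0.3761, -0.2843,  0.1181]), np.float64(0.0048904450283418196))
(array([ 0.4258, -0.3826,  0.1076]), np.float64(0.0011093813238482362)) (array([ 0.4266, -0.3788,  0.121 ]), np.float64(0.0016711055629290365))
```

Request:
move_arm(series=[8.5,-0.2,-0.3,4,0.2,0,0,8.5,-0.2,-0.2,4,0,0,0,8.5,0,0,3.2,0,0,0,8.5,0,0,0,0,0,0], grip_force=60)

```text
time: 2.08
tool_pos: [0.4602, -0.2893, 0.1143]
tcp_rot: [2.92, -0.144, 1.063]
wrist_force: [-0.1, -0.3, -0.9]
width: 0.992
grip_force: 0.0
```

Request:
move_arm(series=[0,0,0,0,0,0,0,0,0,0,0,0,0,0,0,0,0,0,0,0,0,0,0,0,0,0,0,0,0,0,0,0,0,0,0])

```text
time: 2.7
tool_pos: [0.458, -0.2884, 0.1148]
tcp_rot: [2.916, -0.147, 1.065]
wrist_force: [-3.9, -0.2, 6.1]
width: 0.273
grip_force: 58.8
```

Run:
```python
from h import *
s=read_state();print({k:s[k] for k in("tool_pos","width","grip_force","wrist_force")})
p,R0=s["tool_pos"],Ro.from_rotvec(s["tcp_rot"])
R=Rdown(-95.7,40)
up=p+[0,0,.15]
RT=Rdown(-81.4,-45); gt=tcp([*tray(.025,-.045),.06],RT);print(gt)
plan([(up,R0),(gt+[0,0,.12],RT),(gt,RT)],0)
```

```text
{'tool_pos': array([ 0.458 , -0.2884,  0.1148]), 'width': 0.2727424861258087, 'grip_force': 58.790382742881775, 'wrist_force': array([-3.9141, -0.1707,  6.1054])}
[ 0.5559 -0.1044  0.0551]
[0, 3.22, -0.0, -3.82, 0.0, 0.0, 0.0]
[0, 3.22, -0.01, -3.83, -0.0, -0.0, 0.0]
[0, 3.22, -0.0, -3.82, 0.0, -0.0, 0.0]
-- [ 0.458  -0.2885  0.2647]
[0, 0.03, -2.14, 1.33, -0.1, -9.4, -1.7]
[0, 0.31, -2.14, 1.3, -0.1, -9.4, -1.8]
[0, 0.58, -2.13, 1.22, -0.1, -9.4, -1.7]
[0, 0.83, -2.11, 1.1, -0.1, -9.4, -1.8]
[0, 1.07, -2.08, 0.94, -0.1, -9.4, -1.8]
[0, 1.27, -2.05, 0.74, -0.1, -9.4, -1.7]
[0, 1.44, -2.01, 0.52, -0.1, -9.4, -1.8]
[0, 1.56, -1.96, 0.27, -0.0, -9.4, -1.8]
[0, 1.65, -1.91, 0.0, -0.0, -9.4, -1.7]
-- [ 0.5559 -0.1043  0.1751]
[0, 4.24, 0.0, 4.25, -0.0, -0.0, -0.0]
[0, 4.24, 0.01, 4.24, -0.0, -0.0, -0.0]
-- [ 0.5559 -0.1044  0.0551]
```

Request:
move_arm(series=[0,3.2,0,-3.8,0,0,0,0,3.2,0,-3.8,0,0,0,0,3.2,0,-3.8,0,0,0,0,0,0,0,0,0,0])

```text
time: 3.2
tool_pos: [0.4595, -0.2902, 0.2687]
tcp_rot: [2.909, -0.143, 1.07]
wrist_force: [0.0, 0.3, -0.2]
width: 0.269
grip_force: 60.3
```

Request:
move_arm(series=[0,0,-2.1,1.3,0,-9.4,-1.7,0,0.3,-2.1,1.3,0,-9.4,-1.8,0,0.6,-2.1,1.2,0,-9.4,-1.7,0,0.8,-2.1,1.1,0,-9.4,-1.8,0,1.1,-2.1,0.9,0,-9.4,-1.8])

```text
time: 3.82
tool_pos: [0.5111, -0.1855, 0.2127]
tcp_rot: [3.093, 0.066, -0.2]
wrist_force: [-0.0, 0.2, -1.5]
width: 0.272
grip_force: 60.3
```

Request:
move_arm(series=[0,1.3,-2,0.7,0,-9.4,-1.7,0,1.4,-2,0.5,0,-9.4,-1.8,0,1.6,-2,0.3,0,-9.4,-1.8,0,1.6,-1.9,0,0,-9.4,-1.7,0,0,0,0,0,0,0])

```text
time: 4.45
tool_pos: [0.5529, -0.1018, 0.1661]
tcp_rot: [2.849, 0.233, -1.201]
wrist_force: [-0.4, 0.3, -1.0]
width: 0.273
grip_force: 42.2
```

Run:
```python
from h import *
im=read_camera("scene");cv2.imwrite("pics/s2.png",cv2.resize(im[170:320,80:330,::-1],None,fx=3,fy=3,interpolation=cv2.INTER_CUBIC))
s=read_state();print({k:s[k] for k in("tool_pos","width","grip_force","wrist_force","q")})
RT=Rdown(-81.4,-45); gt=tcp([*tray(.025,-.045),.035],RT);print(gt)
plan([(gt,RT)],0)
```

```text
{'tool_pos': array([ 0.5531, -0.1032,  0.1698]), 'width': 0.2716574295436524, 'grip_force': 60.79438805580139, 'wrist_force': array([-0.216 , -0.3755, -0.277 ]), 'q': array([-0.1198,  0.6106,  1.4401, -0.1891,  1.8604,  1.3095])}
[ 0.5559 -0.1044  0.0301]
[0, 3.37, 0.14, 3.21, -0.2, 0.1, 0.3]
[0, 3.36, 0.1, 3.22, -0.2, 0.1, 0.3]
[0, 3.36, 0.08, 3.23, -0.2, 0.1, 0.3]
-- [ 0.5559 -0.1044  0.0301]
```

View pics/s2.png

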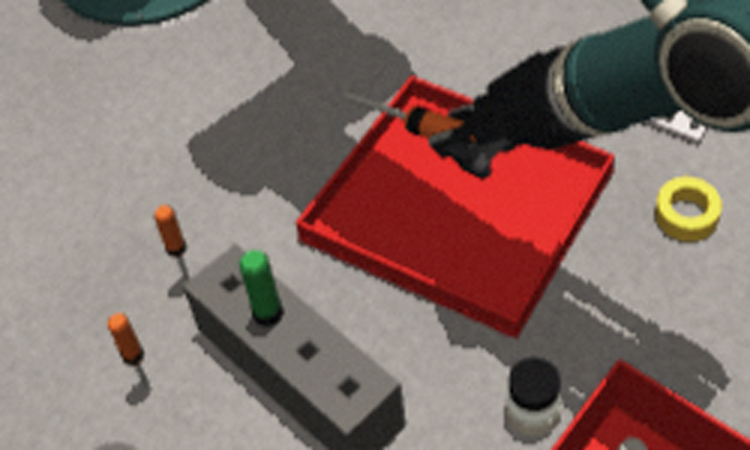

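The orange driver is held level over the tray, with its handle at (430,120) in the crop. Green still stands in the stand.

Request:
move_arm(series=[0,3.4,0.1,3.2,0,0,0.3,0,3.4,0.1,3.2,0,0,0.3,0,3.4,0.1,3.2,0,0,0,0,0,0,0,0,0,0,0,0,0,0,0,0,0])

```text
time: 5.12
tool_pos: [0.5603, -0.106, 0.0387]
tcp_rot: [2.854, 0.208, -1.171]
wrist_force: [0.1, 0.8, -0.4]
width: 0.269
grip_force: 60.3
```

Run:
```python
from h import *
s=read_state();print({k:s[k] for k in("tool_pos","width","grip_force","wrist_force","q")})
RT=Rdown(-81.4,-45); gt=tcp([*tray(.025,-.045),.028],RT);print(gt)
plan([(gt,RT)],0)
```

```text
{'tool_pos': array([ 0.5603, -0.106 ,  0.0387]), 'width': 0.26912900885869057, 'grip_force': 60.28111159801483, 'wrist_force': array([ 0.0532,  0.7951, -0.4048]), 'q': array([-0.1228,  0.7534,  1.4693, -0.1829,  1.6784,  1.3554])}
[ 0.5559 -0.1044  0.0231]
[0, 0.81, -0.21, 1.41, -0.5, -0.4, -0.0]
-- [ 0.5559 -0.1044  0.023 ]
```

Lower, settle, release to 4.5 cm, then back off along the tool axis.

Request:
move_arm(series=[0,0.8,-0.2,1.4,0,0,0,0,0,0,0,0,0,0,4.5,0,0,0,0,0,0,4.5,0,0,0,0,0,0,4.5,0,0,0,0,0,0])

```text
time: 5.75
tool_pos: [0.5554, -0.1037, 0.0204]
tcp_rot: [2.853, 0.21, -1.176]
wrist_force: [0.8, -0.5, -0.0]
width: 0.525
grip_force: 0.0
```

Request:
move_arm(series=[4.5,0,0,0,0,0,0,4.5,0,0,0,0,0,0,4.5,0,0,-2,0,0,0,4.5,0,0,-4,0,0,0,4.5,0,0,-5,0,0,0])

```text
time: 6.38
tool_pos: [0.6315, -0.093, 0.0981]
tcp_rot: [2.852, 0.21, -1.181]
wrist_force: [1.0, -0.2, 1.0]
width: 0.529
grip_force: 0.0
```

Run:
```python
from h import *
s=read_state();print({k:s[k] for k in("tool_pos","width","grip_force","wrist_force","q")})
R=Rdown(-95.7,40); g=tcp([*G,.123],R); pg=back(g,R,.11)
print(g)
plan([((.50,-.17,.27),Rdown(-95.7,0)),(pg+[0,0,.04],R),(pg,R)],8.5)
```

```text
{'tool_pos': array([ 0.6315, -0.093 ,  0.0981]), 'width': 0.5293017363534466, 'grip_force': 0.0, 'wrist_force': array([ 1.0237, -0.1617,  1.0061]), 'q': array([-0.0979,  0.8108,  1.2465, -0.1715,  1.851 ,  1.345 ])}
[ 0.5081 -0.2967  0.1176]
[8.5, -4.43, 1.12, -0.44, 1.0, 9.0, 2.7]
[8.5, -4.25, 1.31, -1.15, 1.0, 8.9, 2.7]
[8.5, -3.95, 1.48, -1.81, 1.0, 9.0, 2.7]
[8.5, -3.55, 1.62, -2.43, 1.0, 8.9, 2.7]
[8.5, -3.04, 1.73, -2.98, 1.1, 9.0, 2.6]
-- [ 0.5  -0.17  0.27]
[8.5, -1.25, 3.13, 0.7, -0.0, 10.0, 0.0]
[8.5, -1.36, 3.14, 0.47, -0.0, 10.0, 0.0]
[8.5, -1.42, 3.13, 0.23, -0.0, 10.0, 0.0]
[8.5, -1.44, 3.14, -0.01, -0.0, 10.0, 0.0]
-- [ 0.4377 -0.2898  0.2419]
[8.5, -2.57, -0.0, 3.06, -0.0, -0.0, 0.0]
-- [ 0.4377 -0.2898  0.2019]
```

Request:
move_arm(series=[8.5,-4.4,1.1,-0.5,1,9,2.7,8.5,-4.3,1.3,-1.2,1,9,2.7,8.5,-4,1.5,-1.8,1,9,2.7,8.5,-3.6,1.6,-2.4,1,9,2.7,8.5,-3,1.7,-3,1,9,2.6])

```text
time: 7.0
tool_pos: [0.499, -0.17, 0.2726]
tcp_rot: [3.135, -0.157, 0.021]
wrist_force: [0.3, -0.2, 0.8]
width: 0.997
grip_force: 0.0
```

Request:
move_arm(series=[8.5,-1.3,3.1,0.7,0,10,0,8.5,-1.4,3.1,0.5,0,10,0,8.5,-1.4,3.1,0.2,0,10,0,8.5,-1.4,3.1,0,0,10,0,8.5,0,0,0,0,0,0])

```text
time: 7.62
tool_pos: [0.4404, -0.2746, 0.2408]
tcp_rot: [2.965, -0.149, 0.978]
wrist_force: [0.5, 0.1, 0.4]
width: 0.995
grip_force: 0.0
```

Request:
move_arm(series=[8.5,-2.6,0,3.1,0,0,0,8.5,0,0,0,0,0,0,8.5,0,0,0,0,0,0])

```text
time: 8.0
tool_pos: [0.4427, -0.2733, 0.2045]
tcp_rot: [2.963, -0.135, 0.982]
wrist_force: [0.0, -0.0, -0.2]
width: 1.001
grip_force: 0.0
```

Run:
```python
from h import *
im=read_camera("wrist");c=calibration("wrist")
hs=cv2.cvtColor(im,cv2.COLOR_RGB2HSV).astype(int);H,S,V=hs[...,0],hs[...,1],hs[...,2]
for a,ce,bb,m in blobs((H>50)&(H<80)&(S>120)&(V>50),50): print(a,ce,bb)
print("expected butt px",proj(c,[[*G,.16]]))
im=read_camera("top");cv2.imwrite("raw_top2.png",im[:,:,::-1])
cv2.imwrite("pics/t2.png",cv2.resize(im[150:270,130:410,::-1],None,fx=2.8,fy=2.8,interpolation=cv2.INTER_CUBIC))
R=Rdown(-95.7,40); g=tcp([*G,.123],R); s=read_state();print(s["tool_pos"],g)
plan([(g,R)],8.5)
```

```text
1648 [275.1511 181.8817] [260 153  35  61]
expected butt px [[279.5226 168.2363]]
[ 0.4429 -0.2738  0.2052] [ 0.5081 -0.2967  0.1176]
[8.5, 0.07, 0.9, 5.51, -0.4, 1.6, 0.1]
[8.5, -0.09, 0.85, 5.51, -0.4, 1.7, 0.1]
-- [ 0.5081 -0.2967  0.1176]
```

View pics/t2.png

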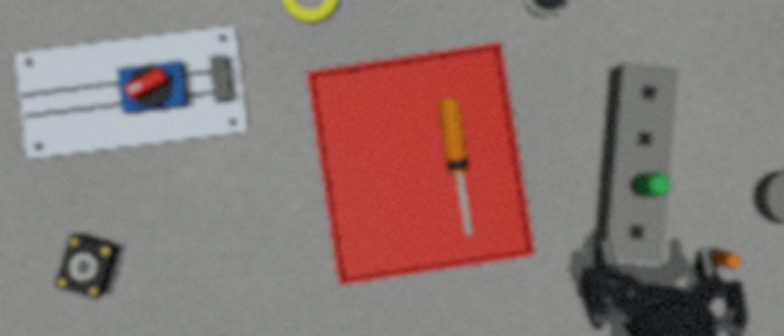

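The orange driver lies flat in the tray at (455,165). Green is next.

Request:
move_arm(series=[8.5,0,0.9,4,0,1.6,0,8.5,0,0.9,4,0,1.6,0,8.5,0,0,3,0,0,0,8.5,0,0,0,0,0,0], grip_force=60)

```text
time: 8.6
tool_pos: [0.5084, -0.2957, 0.1153]
tcp_rot: [2.935, -0.135, 1.062]
wrist_force: [-0.6, 0.8, -0.6]
width: 0.994
grip_force: 0.0
```

Request:
move_arm(series=[0,0,0,0,0,0,0,0,0,0,0,0,0,0,0,0,0,0,0,0,0,0,0,0,0,0,0,0,0,0,0,0,0,0,0])

```text
time: 9.22
tool_pos: [0.5079, -0.297, 0.1176]
tcp_rot: [2.93, -0.136, 1.065]
wrist_force: [-3.5, 1.7, 7.2]
width: 0.274
grip_force: 58.9
```

Request:
move_arm(series=[0,3.2,0,-3.8,0,0,0,0,3.2,0,-3.8,0,0,0,0,3.2,0,-3.8,0,0,0,0,0,0,0,0,0,0])

```text
time: 9.72
tool_pos: [0.5099, -0.3005, 0.2721]
tcp_rot: [2.921, -0.133, 1.072]
wrist_force: [0.7, -0.3, -1.0]
width: 0.271
grip_force: 59.5
```

Run:
```python
from h import *
s=read_state();print({k:s[k] for k in("tool_pos","width","grip_force","wrist_force")})
RT=Rdown(-81.4,-45); gt=tcp([*tray(.025,.045),.035],RT);print(gt)
plan([(gt+[0,0,.12],RT),(gt,RT)],0)
```

```text
{'tool_pos': array([ 0.5099, -0.3005,  0.2721]), 'width': 0.2709082929250993, 'grip_force': 59.519580602645874, 'wrist_force': array([ 0.7159, -0.2579, -0.9935])}
[ 0.5424 -0.0154  0.0301]
[0, -0.83, -3.18, 1.09, -0.1, -9.4, -1.7]
[0, -0.54, -3.2, 1.2, -0.1, -9.4, -1.7]
[0, -0.25, -3.22, 1.26, -0.1, -9.4, -1.7]
[0, 0.06, -3.22, 1.27, -0.1, -9.4, -1.7]
[0, 0.36, -3.22, 1.23, -0.1, -9.5, -1.7]
[0, 0.65, -3.21, 1.14, -0.1, -9.4, -1.7]
[0, 0.92, -3.19, 1.0, -0.1, -9.5, -1.6]
[0, 1.16, -3.16, 0.82, -0.0, -9.4, -1.7]
[0, 1.38, -3.12, 0.61, -0.1, -9.5, -1.7]
-- [ 0.5424 -0.0154  0.1501]
[0, 4.25, 0.0, 4.24, 0.0, 0.0, 0.0]
[0, 4.24, 0.0, 4.24, 0.0, 0.0, 0.0]
-- [ 0.5424 -0.0154  0.0301]
```

Request:
move_arm(series=[0,-0.8,-3.2,1.1,0,-9.4,-1.7,0,-0.5,-3.2,1.2,0,-9.4,-1.7,0,-0.2,-3.2,1.2,0,-9.4,-1.7,0,0,-3.2,1.2,0,-9.4,-1.7,0,0.4,-3.2,1.2,0,-9.5,-1.7])

```text
time: 10.35
tool_pos: [0.5257, -0.1392, 0.2008]
tcp_rot: [3.102, 0.075, -0.199]
wrist_force: [-0.4, -0.7, -0.8]
width: 0.27
grip_force: 59.6
```

Request:
move_arm(series=[0,0.7,-3.2,1.1,0,-9.4,-1.7,0,0.9,-3.2,1,0,-9.5,-1.7,0,1.2,-3.2,0.8,0,-9.4,-1.7,0,1.4,-3.1,0.6,0,-9.5,-1.7,0,0,0,0,0,0,0])

```text
time: 10.98
tool_pos: [0.5387, -0.0095, 0.1411]
tcp_rot: [2.851, 0.24, -1.208]
wrist_force: [-0.3, -0.4, -1.2]
width: 0.275
grip_force: 59.5
```

Run:
```python
from h import *
im=read_camera("scene")
s=read_state();print({k:s[k] for k in("tool_pos","width","grip_force","wrist_force")})
RT=Rdown(-81.4,-45); gt=tcp([*tray(.025,.045),.028],RT);print(gt)
plan([(gt,RT)],0)
```

```text
{'tool_pos': array([ 0.5394, -0.011 ,  0.1446]), 'width': 0.2756279103351749, 'grip_force': 59.51231271028519, 'wrist_force': array([ 0.4007, -0.5267, -0.6424])}
[ 0.5424 -0.0154  0.0231]
[0, 4.41, 0.39, 4.17, -0.4, 0.2, 0.6]
[0, 4.4, 0.32, 4.2, -0.4, 0.3, 0.6]
-- [ 0.5424 -0.0154  0.023 ]
```

Request:
move_arm(series=[0,3,0.3,2.9,0,0,0.6,0,3,0.3,2.9,0,0,0.6,0,2.6,0,2.6,0,0,0,0,0,0,0,0,0,0,0,0,0,0,0,0,0])

```text
time: 11.65
tool_pos: [0.5442, -0.0167, 0.0326]
tcp_rot: [2.856, 0.202, -1.177]
wrist_force: [0.1, 0.0, -0.1]
width: 0.272
grip_force: 59.5
```

Run:
```python
from h import *
s=read_state();print({k:s[k] for k in("tool_pos","width","grip_force","wrist_force")})
RT=Rdown(-81.4,-45); gt=tcp([*tray(.025,.045),.028],RT);print(gt)
plan([(gt,RT)],0)
```

```text
{'tool_pos': array([ 0.5442, -0.0167,  0.0326]), 'width': 0.2722019549708835, 'grip_force': 59.520688354969025, 'wrist_force': array([ 0.0561,  0.0084, -0.0717])}
[ 0.5424 -0.0154  0.0231]
[0, 0.56, -0.14, 0.79, -0.8, -0.3, -0.2]
-- [ 0.5424 -0.0154  0.0231]
```

Request:
move_arm(series=[0,0.5,-0.1,0.8,0,0,0,0,0,0,0,0,0,0,4.5,0,0,0,0,0,0,4.5,0,0,0,0,0,0,4.5,0,0,0,0,0,0])

```text
time: 12.28
tool_pos: [0.5411, -0.0151, 0.0209]
tcp_rot: [2.854, 0.203, -1.181]
wrist_force: [-0.3, -0.2, 0.6]
width: 0.527
grip_force: 0.0
```

Request:
move_arm(series=[4.5,0,0,0,0,0,0,4.5,0,0,0,0,0,0,4.5,0,0,-2,0,0,0,4.5,0,0,-4,0,0,0,4.5,0,0,-5,0,0,0])

```text
time: 12.9
tool_pos: [0.6177, -0.005, 0.0986]
tcp_rot: [2.853, 0.203, -1.186]
wrist_force: [0.9, 0.1, 0.0]
width: 0.527
grip_force: 0.0
```

Run:
```python
from h import *
s=read_state();print({k:s[k] for k in("tool_pos","width","grip_force","wrist_force","q")})
for y in(20,26,110):print(near(y))
plan([((.57,.12,.30),Rdown(near(20),0)),((.52,.24,.33),Rdown(near(20)))],8.5)
```

```text
{'tool_pos': array([ 0.6177, -0.005 ,  0.0986]), 'width': 0.5266146202298343, 'grip_force': 0.0, 'wrist_force': array([0.8877, 0.0847, 0.0004]), 'q': array([ 0.0016,  0.7848,  1.2921, -0.0947,  1.8468,  1.4421])}
-160.0
-154.0
-70.0
[8.5, -1.81, -1.47, -1.33, 3.4, 4.2, 8.2]
[8.5, -1.91, -1.28, -1.39, 3.4, 4.2, 8.2]
[8.5, -1.97, -1.09, -1.46, 3.4, 4.3, 8.2]
[8.5, -2.0, -0.89, -1.55, 3.3, 4.2, 8.2]
[8.5, -2.0, -0.7, -1.66, 3.4, 4.3, 8.2]
[8.5, -1.96, -0.52, -1.77, 3.3, 4.2, 8.2]
[8.5, -1.88, -0.34, -1.88, 3.4, 4.3, 8.2]
[8.5, -1.78, -0.2, -2.0, 3.3, 4.2, 8.2]
[8.5, -1.64, -0.07, -2.13, 3.4, 4.3, 8.2]
-- [0.57 0.12 0.3 ]
[8.5, -4.33, 0.2, -1.0, -0.0, -0.0, -0.0]
[8.5, -4.33, 0.2, -1.0, -0.0, -0.0, -0.0]
[8.5, -4.33, 0.2, -1.01, -0.0, -0.0, -0.0]
-- [0.52 0.24 0.33]
```

Run:
```python
from h import *
p,R=plan([((.59,.05,.28),Rdown(-40,0))],8.5)
plan([((.55,.21,.35),Rdown(20))],8.5,(p,R))
```

```text
[8.5, -2.37, -1.0, -1.89, -2.8, 7.1, -6.6]
[8.5, -1.99, -1.15, -2.22, -2.8, 7.1, -6.6]
[8.5, -1.56, -1.24, -2.5, -2.8, 7.2, -6.6]
[8.5, -1.09, -1.26, -2.72, -2.9, 7.1, -6.6]
[8.5, -0.59, -1.21, -2.89, -2.8, 7.2, -6.6]
[8.5, -0.09, -1.11, -2.99, -2.9, 7.1, -6.7]
-- [0.59 0.05 0.28]
[8.5, 1.62, -2.22, -1.17, 0.0, 0.0, -10.0]
[8.5, 1.98, -1.91, -1.17, 0.0, 0.0, -10.0]
[8.5, 2.28, -1.54, -1.17, -0.0, 0.0, -10.0]
[8.5, 2.51, -1.12, -1.17, -0.0, 0.0, -10.0]
[8.5, 2.66, -0.67, -1.16, -0.0, 0.0, -10.0]
[8.5, 2.74, -0.19, -1.17, -0.0, 0.0, -10.0]
-- [0.55 0.21 0.35]
```

Request:
move_arm(series=[8.5,-2.4,-1,-1.9,-2.8,7.1,-6.6,8.5,-2,-1.1,-2.2,-2.8,7.1,-6.6,8.5,-1.6,-1.2,-2.5,-2.8,7.2,-6.6,8.5,-1.1,-1.3,-2.7,-2.9,7.1,-6.6,8.5,-0.6,-1.2,-2.9,-2.8,7.2,-6.6])

```text
time: 13.52
tool_pos: [0.5937, 0.0406, 0.2517]
tcp_rot: [2.903, 1.161, -0.197]
wrist_force: [-0.3, 0.3, -0.3]
width: 1.0
grip_force: 0.0
```

Request:
move_arm(series=[8.5,-0.1,-1.1,-3,-2.9,7.1,-6.7,8.5,1.6,-2.2,-1.2,0,0,-10,8.5,2,-1.9,-1.2,0,0,-10,8.5,2.3,-1.5,-1.2,0,0,-10])

```text
time: 14.02
tool_pos: [0.569, 0.1294, 0.317]
tcp_rot: [2.398, 2.025, 0.003]
wrist_force: [-0.0, -0.2, -0.1]
width: 0.995
grip_force: 0.0
```

Request:
move_arm(series=[8.5,2.5,-1.1,-1.2,0,0,-10,8.5,2.7,-0.7,-1.2,0,0,-10,8.5,2.7,-0.2,-1.2,0,0,-10,8.5,0,0,0,0,0,0,8.5,0,0,0,0,0,0])

```text
time: 14.65
tool_pos: [0.5492, 0.2082, 0.3517]
tcp_rot: [1.801, 2.57, 0.0]
wrist_force: [-0.5, -1.1, -1.0]
width: 0.995
grip_force: 0.0
```

Run:
```python
from h import *
s=read_state();print(s["tool_pos"],s["q"],near(20))
c=calibration("wrist");im=read_camera("wrist");np.savez("w3",im=im,**{k:np.array(v) for k,v in c.items()})
cv2.imwrite("pics/w3.png",cv2.resize(im[:,:,::-1],(800,600)))
im=read_camera("top");cv2.imwrite("raw_top3.png",im[:,:,::-1])
F=np.array([.6103,.2529]);a=np.radians(7.29)
f=lambda x,y,z:[F[0]+x*np.cos(a)-y*np.sin(a),F[1]+x*np.sin(a)+y*np.cos(a),z]
print("exp corners",proj(c,[f(x,y,.012) for x in(-.06,.06) for y in(-.115,.135)])*1.5625)
```

```text
[0.5492 0.2082 0.3517] [ 0.3212  0.0481  1.6474 -0.0022  1.4444 -0.0268] 20.000000000000004
exp corners [[379.004  308.4864]
 [440.8994  36.7116]
 [496.3579 333.6162]
 [574.1701  69.8393]]
```

View pics/w3.png

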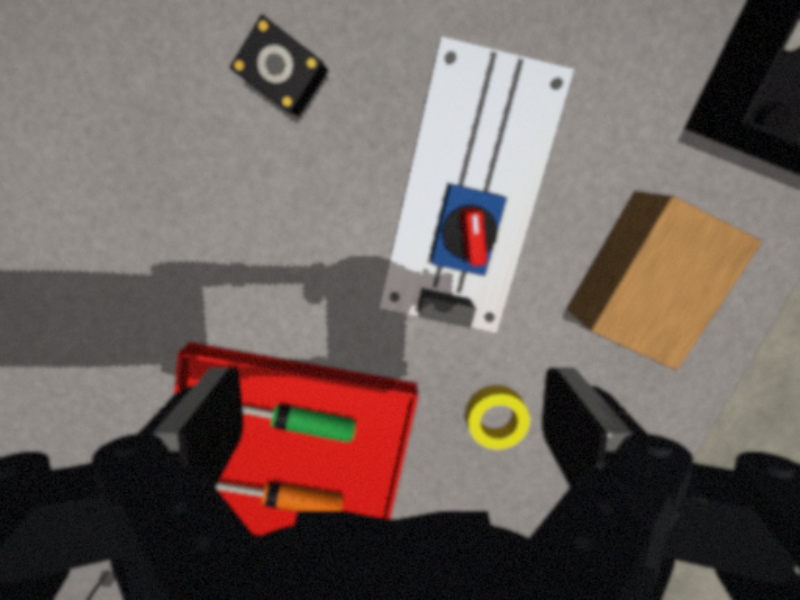

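The wrist view (800 px) shows both drivers flat in the tray. The plate corners are within 2 px of prediction. The bar is at (475,236) and the housing inserts at (263,26), (311,63), (238,65) and (287,101). Now I'll measure the knob and housing.

Run:
```python
from h import *
d=np.load("w3.npz");c=dict(d);im=d["im"];t=calibration("top");tm=cv2.imread("raw_top3.png")[:,:,::-1]
def hsv(i):
    h=cv2.cvtColor(np.ascontiguousarray(i),cv2.COLOR_RGB2HSV).astype(int);return h[...,0],h[...,1],h[...,2]
H,S,V=hsv(im)
ins=[ce for a,ce,bb,m in blobs((H>17)&(H<30)&(S>110)&(V>110),5) if 140<ce[0]<215 and ce[1]<80]
P=onz(c,ins,.045);print(P);print("housing centre",P.mean(0))
for i in range(4):
  for j in range(i): v=(P[i]-P[j])[:2];print(i,j,np.linalg.norm(v).round(4),np.degrees(np.arctan2(v[1],v[0])).round(1))
H2,S2,V2=hsv(tm)
ins=[ce for a,ce,bb,m in blobs((H2>17)&(H2<30)&(S2>90)&(V2>90),3) if 140<ce[0]<180 and 225<ce[1]<262]
print("top",onz(t,ins,.045))
for nm,(h,s,v,cc,x0,x1,y0,y1) in dict(w=(H,S,V,c,285,320,125,175),t=(H2,S2,V2,t,170,200,168,190)).items():
    m=((h<8)|(h>172))&(s>130)&(v>60); roi=np.zeros_like(m);roi[y0:y1,x0:x1]=1
    b=max(blobs(m&roi,10),key=lambda z:z[0]);cs=max(cv2.findContours(b[3].astype(np.uint8),0,1)[0],key=cv2.contourArea)
    print(nm,b[0],b[1],b[2],cv2.minAreaRect(cs)); 
    for z in(.07,.09): print(z,rect(b[3],cc,z))
cv2.imwrite("pics/k.png",np.hstack([cv2.resize(im[110:185,265:340,::-1],(400,400),interpolation=cv2.INTER_CUBIC),cv2.resize(tm[165:205,165:205,::-1],(400,400),interpolation=cv2.INTER_CUBIC)]))
```

```text
[[0.3968 0.3312 0.045 ]
 [0.4412 0.3181 0.045 ]
 [0.3864 0.2966 0.045 ]
 [0.4309 0.2835 0.045 ]]
housing centre [0.4138 0.3073 0.045 ]
1 0 0.0463 -16.4
2 0 0.0361 -106.7
2 1 0.0589 -158.5
3 0 0.0586 -54.3
3 1 0.0361 -106.5
3 2 0.0464 -16.3
top [[0.4411 0.3162 0.045 ]
 [0.4319 0.2822 0.045 ]
 [0.3984 0.3286 0.045 ]
 [0.3888 0.2948 0.045 ]]
w 443 [303.553 151.009] [295 133  17  37] ((303.596435546875, 150.85023498535156), (36.54973602294922, 15.033126831054688), 85.91438293457031)
0.07 ((614.2327270507812, 234.70919799804688), (19.46713638305664, 48.27950668334961), 26.097450256347656)
0.09 ((610.0516967773438, 236.44192504882812), (18.53297996520996, 45.962730407714844), 26.097515106201172)
t 77 [183.1558 179.    ] [176 175  14  10] ((182.30001831054688, 179.1000213623047), (6.708203315734863, 13.86362075805664), 63.43495178222656)
0.07 ((614.0809326171875, 233.82266235351562), (20.409242630004883, 41.7824592590332), 26.872966766357422)
0.09 ((612.234619140625, 230.43772888183594), (20.096702575683594, 41.14250183105469), 26.872758865356445)
```

View pics/k.png

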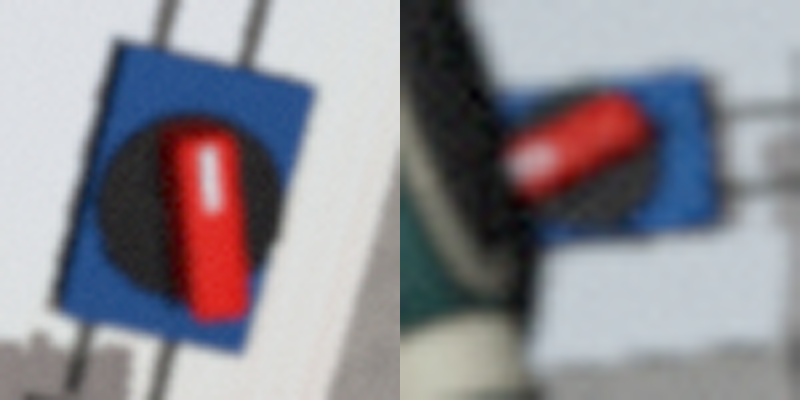

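The crop shows the jaw top face with corners near (115,40), (318,90), (243,352) and (60,305), and the bar's top face centred near (213,229).

Run:
```python
from h import *
d=np.load("w3.npz");c=dict(d)
px=lambda a:np.array(a)*75/400+[265,110]
A=onz(c,px([(115,40),(318,90),(243,352),(62,305)]),.0485);print(A,A.mean(0))
print("collar",onz(c,px([190,205]),.055))
for z in(.07,.08,.085,.09,.095,.1):print(z,onz(c,px([213,229]),z))
F=np.array([.6103,.2529]);a=np.radians(7.29);R2=np.array([[np.cos(a),-np.sin(a)],[np.sin(a),np.cos(a)]])
print("jaw in fixture",(A[:,:2]-F)@R2)
pl=onz(c,np.array([(441,37),(574,68),(497,331),(381,308)])/1.5625,.012)[:,:2];print((pl-F)@R2)
```

```text
[[0.5803 0.2667 0.0485]
 [0.6328 0.2726 0.0485]
 [0.6412 0.2037 0.0485]
 [0.5921 0.1993 0.0485]] [0.6116 0.2356 0.0485]
collar [[0.6123 0.2353 0.055 ]]
0.07 [[0.6168 0.233  0.07  ]]
0.08 [[0.6147 0.2339 0.08  ]]
0.085 [[0.6136 0.2344 0.085 ]]
0.09 [[0.6125 0.2348 0.09  ]]
0.095 [[0.6114 0.2353 0.095 ]]
0.1 [[0.6104 0.2357 0.1   ]]
jaw in fixture [[-0.028   0.0175]
 [ 0.0248  0.0167]
 [ 0.0244 -0.0527]
 [-0.0248 -0.0509]]
[[-0.0599  0.1348]
 [ 0.0594  0.1364]
 [ 0.0599 -0.1122]
 [-0.0582 -0.1141]]
```

Run:
```python
from h import *
plan([((.612,.2347,.15),Rdown(26)),((.612,.2347,.074),Rdown(26))],6)
```

```text
[6, 0.11, 1.7, 5.04, 0.0, 0.0, -1.5]
[6, 0.07, 1.7, 5.03, 0.0, 0.0, -1.5]
[6, 0.02, 1.7, 5.04, 0.0, 0.1, -1.5]
[6, -0.03, 1.71, 5.03, 0.1, 0.0, -1.6]
-- [0.612  0.2348 0.15  ]
[6, -0.0, 0.0, 3.8, -0.0, 0.0, 0.0]
[6, -0.0, 0.0, 3.8, -0.0, 0.0, 0.0]
-- [0.612  0.2347 0.074 ]
```

Request:
move_arm(series=[6,0.1,1.7,5,0,0,-1.5,6,0.1,1.7,5,0,0,-1.5,6,0,1.7,5,0,0,-1.5,6,0,1.7,5,0,0,-1.6,6,0,0,0,0,0,0], grip_force=35)

```text
time: 15.38
tool_pos: [0.6088, 0.234, 0.1456]
tcp_rot: [-1.662, -2.661, 0.013]
wrist_force: [-0.3, -0.3, 0.0]
width: 0.702
grip_force: 0.0
```

Request:
move_arm(series=[6,0,0,0,0,0,0,6,0,0,0,0,0,0])

```text
time: 15.62
tool_pos: [0.6137, 0.2363, 0.1556]
tcp_rot: [1.659, 2.661, 0.007]
wrist_force: [0.9, 0.0, 0.8]
width: 0.703
grip_force: 0.0
```

Run:
```python
from h import *
c=calibration("wrist");im=read_camera("wrist");cv2.imwrite("pics/w4.png",im[:,:,::-1])
print(proj(c,[[.612,.2347,.094],[.612,.2347,.0485]]),read_state()["tool_pos"])
plan([((.612,.2347,.074),Rdown(26))],6)
```

```text
[[245.0364 208.2689]
 [245.5987 189.3803]] [0.6136 0.2364 0.1556]
[6, -0.03, -0.14, 4.08, 0.2, 0.1, 0.1]
[6, -0.04, -0.12, 4.08, 0.2, 0.0, 0.0]
-- [0.612  0.2347 0.074 ]
```

View pics/w4.png

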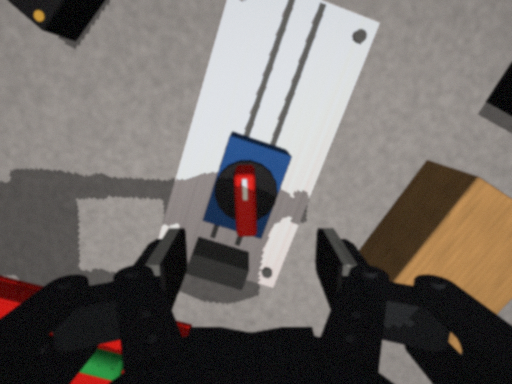

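The bar is centred at (246,203) and vertical in the image, and the collar is at (246,190), so it is aligned. Descend and pinch.

Request:
move_arm(series=[6,0,-0.1,4,0,0,0,6,0,-0.1,4,0,0,0,6,0,0,0,0,0,0,6,0,0,0,0,0,0])

```text
time: 16.18
tool_pos: [0.612, 0.2357, 0.0748]
tcp_rot: [1.659, 2.662, 0.006]
wrist_force: [-0.7, 0.2, 1.3]
width: 0.705
grip_force: 0.0
```

Request:
move_arm(series=[0,0,0,0,0,0,0,0,0,0,0,0,0,0,0,0,0,0,0,0,0,0,0,0,0,0,0,0,0,0,0,0,0,0,0])

```text
time: 16.8
tool_pos: [0.6108, 0.2353, 0.0739]
tcp_rot: [1.659, 2.664, 0.002]
wrist_force: [-2.5, -0.6, 5.0]
width: 0.157
grip_force: 35.9
```

Run:
```python
from h import *
s=read_state();print({k:s[k] for k in("tool_pos","width","grip_force","wrist_force","torque","q")},near(26),near(90))
plan([((.612,.2347,.074),Rdown(92))],0)
```

```text
{'tool_pos': array([0.6108, 0.2353, 0.0739]), 'width': 0.15725672426396378, 'grip_force': 35.86398482322693, 'wrist_force': array([-2.4703, -0.5758,  5.0303]), 'torque': array([-0.2242,  0.4671,  0.0265]), 'q': array([ 0.3305,  0.3664,  1.7945, -0.0021,  0.9777, -0.1249])} 26.000000000000007 90.0
[0, -0.02, 0.01, -0.0, 0.0, 0.0, -9.4]
[0, -0.02, 0.01, -0.0, 0.0, 0.0, -9.4]
[0, -0.02, 0.01, -0.0, 0.0, 0.0, -9.4]
[0, -0.02, 0.0, -0.0, 0.0, 0.1, -9.4]
[0, -0.02, 0.0, -0.0, 0.0, 0.0, -9.4]
[0, -0.01, -0.0, -0.01, 0.0, 0.1, -9.4]
[0, -0.02, -0.0, -0.0, 0.0, 0.0, -9.4]
-- [0.612  0.2347 0.074 ]
```

Request:
move_arm(series=[0,0,0,0,0,0,-8,0,0,0,0,0,0,-8,0,0,0,0,0,0,-8,0,0,0,0,0,0,-8,0,0,0,0,0,0,-8], grip_force=50)

```text
time: 17.42
tool_pos: [0.61, 0.2346, 0.0739]
tcp_rot: [0.642, 3.073, -0.002]
wrist_force: [-5.6, -2.7, 8.7]
width: 0.153
grip_force: 53.2
```

Request:
move_arm(series=[0,0,0,0,0,0,-8,0,0,0,0,0,0,-8,0,0,0,0,0,0,-8,0,0,0,0,0,0,0,0,0,0,0,0,0,0])

```text
time: 18.05
tool_pos: [0.6098, 0.2345, 0.0739]
tcp_rot: [-0.004, 3.14, -0.003]
wrist_force: [-5.8, -4.3, 8.4]
width: 0.151
grip_force: 53.2
```

Run:
```python
from h import *
s=read_state();print({k:s[k] for k in("tool_pos","width","grip_force","wrist_force","torque")})
R=Ro.from_rotvec(s["tcp_rot"]);y=R.as_matrix()[:,1];print(np.degrees(np.arctan2(y[1],y[0])))
a=np.radians(7.29);plan([(s["tool_pos"]+.04*np.array([-np.sin(a),np.cos(a),0]),R)],0)
c=calibration("scene");im=read_camera("scene");cv2.imwrite("raw_s3.png",im[:,:,::-1]);cv2.imwrite("pics/s3.png",cv2.resize(im[60:240,230:420,::-1],None,fx=3,fy=3,interpolation=cv2.INTER_CUBIC))
```

```text
{'tool_pos': array([0.6098, 0.2345, 0.0739]), 'width': 0.15099863337993286, 'grip_force': 53.22183966636658, 'wrist_force': array([-5.7527, -4.339 ,  8.4316]), 'torque': array([-0.5491,  0.9345,  0.0979])}
90.16291609665312
[0, 0.5, 3.97, -0.01, 0.0, 0.0, 0.0]
-- [0.6047 0.2742 0.0739]
```

Request:
move_arm(series=[0,0.12,1,0,0,0,0,0,0.12,1,0,0,0,0,0,0.13,1,0,0,0,0,0,0.13,1,0,0,0,0,0,0,0,0,0,0,0])

```text
time: 18.73
tool_pos: [0.6044, 0.2759, 0.0739]
tcp_rot: [-0.004, 3.141, -0.001]
wrist_force: [-5.4, 0.3, 8.2]
width: 0.154
grip_force: 53.2
```

Request:
move_arm(series=[0,0,0,0,0,0,0,0,0,0,0,0,0,0,4,0,0,0,0,0,0,4,0,0,0,0,0,0,4,0,0,0,0,0,0])

```text
time: 19.35
tool_pos: [0.6056, 0.2751, 0.0721]
tcp_rot: [-0.004, 3.139, -0.001]
wrist_force: [0.7, 0.8, 0.3]
width: 0.465
grip_force: 0.0
```

Run:
```python
from h import *
s=read_state();print({k:s[k] for k in("tool_pos","width","grip_force","wrist_force")})
p,R=plan([(s["tool_pos"]+[0,0,.12],None)],7)
plan([((.50,.24,.30),Rdown(-16.4))],8.5,(p,R))
```

```text
{'tool_pos': array([0.6056, 0.2751, 0.0721]), 'width': 0.46497991607979555, 'grip_force': 0.0, 'wrist_force': array([0.7101, 0.7841, 0.2576])}
[7, -0.02, -0.0, -6.0, 0.0, 0.0, 0.0]
[7, -0.02, -0.01, -6.0, 0.0, 0.0, 0.0]
-- [0.6057 0.2751 0.1921]
[8.5, 0.96, -0.32, -0.98, 0.0, 0.0, 9.7]
[8.5, 0.89, -0.47, -0.98, 0.0, 0.0, 9.7]
[8.5, 0.8, -0.62, -0.98, 0.0, 0.0, 9.7]
[8.5, 0.68, -0.74, -0.98, 0.0, 0.0, 9.7]
[8.5, 0.55, -0.85, -0.99, 0.0, 0.0, 9.7]
[8.5, 0.4, -0.93, -0.98, 0.0, 0.0, 9.7]
[8.5, 0.23, -0.98, -0.99, 0.0, 0.0, 9.7]
[8.5, 0.07, -1.01, -0.98, 0.0, 0.0, 9.7]
[8.5, -0.11, -1.0, -0.99, 0.1, 0.0, 9.6]
[8.5, -0.27, -0.98, -0.98, 0.0, 0.0, 9.7]
[8.5, -0.43, -0.91, -0.98, 0.1, 0.0, 9.6]
-- [0.5  0.24 0.3 ]
```

Request:
move_arm(series=[7,0,0,-6,0,0,0,7,0,0,-6,0,0,0,8.5,1,-0.3,-1,0,0,9.7,8.5,0.9,-0.5,-1,0,0,9.7,8.5,0.8,-0.6,-1,0,0,9.7])

```text
time: 19.98
tool_pos: [0.5757, 0.2656, 0.2225]
tcp_rot: [0.793, 3.036, 0.0]
wrist_force: [0.4, 0.1, 0.6]
width: 0.995
grip_force: 0.0
```

Request:
move_arm(series=[8.5,0.7,-0.7,-1,0,0,9.7,8.5,0.5,-0.9,-1,0,0,9.7,8.5,0.4,-0.9,-1,0,0,9.7,8.5,0.2,-1,-1,0,0,9.7,8.5,0,-1,-1,0,0,9.7])

```text
time: 20.6
tool_pos: [0.5282, 0.2486, 0.2722]
tcp_rot: [1.971, 2.443, 0.002]
wrist_force: [-0.5, 0.4, -0.8]
width: 0.995
grip_force: 0.0
```

Request:
move_arm(series=[8.5,-0.1,-1,-1,0,0,9.7,8.5,-0.3,-1,-1,0,0,9.7,8.5,-0.4,-0.9,-1,0,0,9.7,8.5,0,0,0,0,0,0,8.5,0,0,0,0,0,0])

```text
time: 21.22
tool_pos: [0.4998, 0.2393, 0.3016]
tcp_rot: [2.514, 1.881, 0.003]
wrist_force: [0.5, 0.1, 0.2]
width: 0.992
grip_force: 0.0
```

```bash
cat >> h.py <<'E'
def house(im,c,prior=None):
    h=cv2.cvtColor(np.ascontiguousarray(im),cv2.COLOR_RGB2HSV).astype(int);H,S,V=h[...,0],h[...,1],h[...,2]
    return [(a,ce.round(1),onz(c,ce,.045)[0]) for a,ce,bb,m in blobs((H>17)&(H<30)&(S>110)&(V>100),6)]
E
python3 - <<'E'
from h import *
s=read_state();print(s["tool_pos"],s["q"])
c=calibration("wrist");im=read_camera("wrist");np.savez("w5",im=im,**{k:np.array(v) for k,v in c.items()})
cv2.imwrite("pics/w5.png",im[:,:,::-1])
for r in house(im,c):print(r)
E
```

```text
[0.4998 0.2393 0.3016] [ 0.4028  0.      1.7865 -0.0019  1.3528  0.6894]
(np.int32(44), array([151.1, 116.8]), array([0.4007, 0.3191, 0.045 ]))
(np.int32(45), array([189.9, 116.4]), array([0.4451, 0.3064, 0.045 ]))
(np.int32(43), array([153.7, 147.1]), array([0.3908, 0.2844, 0.045 ]))
(np.int32(40), array([191.8, 146.9]), array([0.4353, 0.2715, 0.045 ]))
(np.int32(1352), array([437.8, 229.4]), array([0.7081, 0.0786, 0.045 ]))
```

View pics/w5.png

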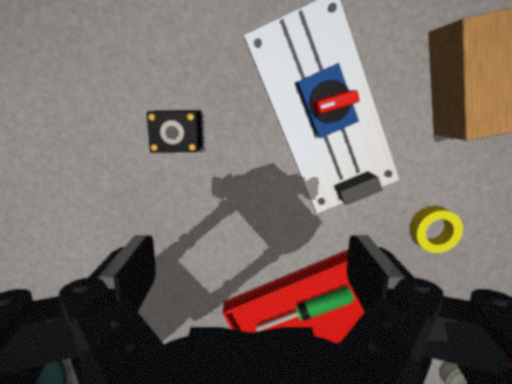

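The housing has shifted slightly: its inserts are now at (151,117), (190,116), (154,147) and (192,147), which puts the centre at (0.418, 0.295) with yaw −16°. The jaw is back and the bar is almost along the fixture's x.

Run:
```python
from h import *
d=np.load("w5.npz");c=dict(d)
F=np.array([.6103,.2529]);a=np.radians(7.29);R2=np.array([[np.cos(a),-np.sin(a)],[np.sin(a),np.cos(a)]])
print("jaw in fixture",(onz(c,[(297,84),(338,65),(357,124),(316,136)],.0485)[:,:2]-F)@R2)
print("stop top",(onz(c,[(336,186),(376,172),(381,185)],.048)[:,:2]-F)@R2)
print("plate",(onz(c,[(246,36),(335,-2),(398,180),(317,213)],.012)[:,:2]-F)@R2)
plan([((.418,.2954,.12),Rdown(-16.1)),((.418,.2954,.025),Rdown(-16.1))],8.5)
```

```text
jaw in fixture [[-0.0275  0.0572]
 [ 0.0226  0.0576]
 [ 0.021  -0.0135]
 [-0.0285 -0.0072]]
stop top [[-0.0275 -0.0754]
 [ 0.0238 -0.0784]
 [ 0.0244 -0.0968]]
plate [[-0.0584  0.1333]
 [ 0.0546  0.1288]
 [ 0.0578 -0.114 ]
 [-0.0597 -0.1141]]
[8.5, 0.77, -2.37, 4.53, 0.0, 0.0, -0.1]
[8.5, 0.77, -2.36, 4.53, 0.0, 0.0, -0.1]
[8.5, 0.78, -2.37, 4.52, 0.1, 0.0, -0.1]
[8.5, 0.78, -2.35, 4.53, 0.0, 0.0, -0.0]
-- [0.418  0.2954 0.12  ]
[8.5, 0.0, -0.0, 4.75, 0.0, 0.0, -0.0]
[8.5, 0.0, -0.01, 4.75, 0.0, 0.0, -0.0]
-- [0.418  0.2954 0.025 ]
```

Request:
move_arm(series=[8.5,0.8,-2.4,4.5,0,0,0,8.5,0.8,-2.4,4.5,0,0,0,8.5,0.8,-2.3,4.5,0,0,0,8.5,0.7,-2.3,4.5,0,0,0,8.5,0,0,0,0,0,0], grip_force=60)

```text
time: 21.9
tool_pos: [0.4144, 0.294, 0.1168]
tcp_rot: [2.514, 1.882, -0.014]
wrist_force: [-1.4, 0.2, 0.8]
width: 0.993
grip_force: 0.0
```

Request:
move_arm(series=[8.5,0,0,0,0,0,0,8.5,0,0,0,0,0,0])

```text
time: 22.15
tool_pos: [0.4213, 0.2965, 0.1241]
tcp_rot: [2.516, 1.876, 0.01]
wrist_force: [0.3, 0.1, -0.1]
width: 0.993
grip_force: 0.0
```

Run:
```python
from h import *
c=calibration("wrist");im=read_camera("wrist");P=[]
for r in house(im,c):print(r); P.append(r[2])
print(np.mean(P[:4],0));print(read_state()["tool_pos"])
plan([((.418,.2954,.025),Rdown(-16.1))],8.5)
```

```text
(np.int32(84), array([293. , 195.7]), array([0.451 , 0.2912, 0.045 ]))
(np.int32(92), array([225.9, 197.1]), array([0.4061, 0.3035, 0.045 ]))
(np.int32(58), array([292.1, 244.3]), array([0.4411, 0.2559, 0.045 ]))
(np.int32(61), array([228. , 245.7]), array([0.3964, 0.2682, 0.045 ]))
[0.4236 0.2797 0.045 ]
[0.4211 0.2964 0.124 ]
[8.5, -0.11, -0.16, 4.95, 0.2, -0.1, -0.2]
[8.5, -0.1, -0.15, 4.95, 0.1, -0.1, -0.3]
-- [0.418  0.2954 0.025 ]
```

Run:
```python
from h import *
c=calibration("wrist");im=read_camera("wrist");print(read_state()["time"])
for r in house(im,c):print(r)
cv2.imwrite("pics/w6.png",im[:,:,::-1])
for n in("top","scene"):
    im=read_camera(n);c=calibration(n)
    for r in house(im,c):
        if abs(r[2][0]-.42)<.06 and abs(r[2][1]-.29)<.06: print(n,r)
```

```text
22.25
(np.int32(80), array([293.4, 195.6]), array([0.4511, 0.2911, 0.045 ]))
(np.int32(94), array([225.9, 197.1]), array([0.4059, 0.3035, 0.045 ]))
(np.int32(59), array([292.3, 244.1]), array([0.4411, 0.256 , 0.045 ]))
(np.int32(58), array([228.2, 245.6]), array([0.3964, 0.2682, 0.045 ]))
```

View pics/w6.png

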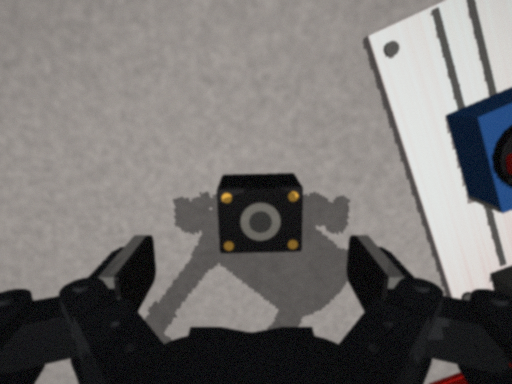

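Run:
```python
from h import *
c=calibration("wrist");print("corner px",proj(c,[[.5337,.3792,.012]]))
P=np.array([[.4511,.2911],[.4059,.3035],[.4411,.256],[.3964,.2682]]);m=P.mean(0)
m2=onz(c,[[260,222]],.047);print(m,m2)
v=(P[0]-P[1])+(P[2]-P[3]);an=np.degrees(np.arctan2(v[1],v[0]));print(an)
plan([((*m,.12),Rdown(an)),((*m,.025),Rdown(an))],8.5)
```

```text
corner px [[370.6956  34.2623]]
[0.4236 0.2797] [[0.4225 0.2796 0.047 ]]
-15.303642453159707
[8.5, -1.46, 0.8, 0.31, 0.3, -0.1, -1.3]
-- [0.4236 0.2797 0.12  ]
[8.5, -0.0, 0.0, 4.75, -0.0, -0.0, 0.0]
[8.5, -0.0, 0.01, 4.75, -0.0, -0.0, 0.0]
-- [0.4237 0.2797 0.025 ]
```

The camera checks out: the plate corner is predicted at (371,34) and seen at (370,38). So the housing has slid to (0.4235, 0.280), and I'll grasp it there.

Request:
move_arm(series=[8.5,-1.5,0.8,0.3,0,0,-1.3,8.5,0,0,0,0,0,0,8.5,0,0,4,0,0,0,8.5,0,0,4,0,0,0,8.5,0,0,0,0,0,0])

```text
time: 22.98
tool_pos: [0.4197, 0.2776, 0.036]
tcp_rot: [2.496, 1.906, -0.008]
wrist_force: [-0.3, 0.7, 0.2]
width: 0.995
grip_force: 0.0
```

Request:
move_arm(series=[8.5,0,0,0,0,0,0,8.5,0,0,0,0,0,0])

```text
time: 23.22
tool_pos: [0.4242, 0.2801, 0.0409]
tcp_rot: [2.495, 1.905, 0.009]
wrist_force: [-0.5, -0.2, 0.4]
width: 0.998
grip_force: 0.0
```

Run:
```python
from h import *
c=calibration("wrist");im=read_camera("wrist");P=[]
for r in house(im,c):print(r)
print(read_state()["tool_pos"],read_state()["wrist_force"])
plan([((.4233,.2797,.025),Rdown(-15.3))],8.5)
```

```text
(np.int32(256), array([195.6, 219.1]), array([0.4059, 0.303 , 0.045 ]))
(np.int32(234), array([303.5, 218.5]), array([0.4509, 0.2909, 0.045 ]))
(np.int32(165), array([199. , 293.5]), array([0.3963, 0.2678, 0.045 ]))
(np.int32(159), array([299.8, 293.1]), array([0.4411, 0.2556, 0.045 ]))
[0.424  0.28   0.0407] [-0.4482  0.4167 -0.3154]
[8.5, -0.05, -0.07, 1.57, 0.3, -0.2, 0.0]
-- [0.4233 0.2797 0.025 ]
```

Centred on (0.4236, 0.2793). Lower and close.

Request:
move_arm(series=[8.5,0,0,1.6,0,0,0,8.5,0,0,0,0,0,0,0,0,0,0,0,0,0,0,0,0,0,0,0,0,0,0,0,0,0,0,0], grip_force=60)

```text
time: 23.9
tool_pos: [0.4229, 0.2792, 0.023]
tcp_rot: [2.495, 1.905, 0.004]
wrist_force: [0.4, 0.1, 1.6]
width: 0.687
grip_force: 66.3
```

Request:
move_arm(series=[0,0,0,0,0,0,0,0,0,0,0,0,0,0])

```text
time: 24.15
tool_pos: [0.4229, 0.2792, 0.023]
tcp_rot: [2.495, 1.905, 0.004]
wrist_force: [1.0, 1.0, 0.9]
width: 0.691
grip_force: 66.3
```

Request:
move_arm(series=[0,0,0,-4,0,0,0,0,0,0,-5,0,0,0,0,0,0,-3,0,0,0,0,0,0,0,0,0,0,0,0,0,0,0,0,0])

```text
time: 24.78
tool_pos: [0.4208, 0.2782, 0.1407]
tcp_rot: [2.495, 1.906, -0.002]
wrist_force: [-0.0, 0.3, -3.3]
width: 0.69
grip_force: 67.0
```

Run:
```python
from h import *
s=read_state();print({k:s[k] for k in("tool_pos","width","grip_force","wrist_force")})
c=calibration("wrist");im=read_camera("wrist")
R=Ro.from_rotvec(s["tcp_rot"])
for r in house(im,c): 
    # insert positions in tool frame, at the plane of the housing top
    o,d=ray(c,r[1]); z=s["tool_pos"][2]+(.045-.025); print(r[0],R.inv().apply(onz(c,r[1],z)[0]-s["tool_pos"]))
F=np.array([.6103,.2529]);a=np.radians(7.29)
f=lambda x,y:F+np.array([x*np.cos(a)-y*np.sin(a),x*np.sin(a)+y*np.cos(a)])
t=f(0,-.056);print(t)
plan([((*t,.13),Rdown(7.3)),((*t,.05),Rdown(7.3))],0)
```

```text
{'tool_pos': array([0.4208, 0.2782, 0.1407]), 'width': 0.6901705490232399, 'grip_force': 67.01789617538452, 'wrist_force': array([-0.0236,  0.3125, -3.3114])}
310 [ 0.0179 -0.0236 -0.0201]
281 [ 0.0182  0.0239 -0.02  ]
205 [-0.0193 -0.0235 -0.02  ]
204 [-0.0192  0.0239 -0.0199]
[0.6174 0.1974]
[0, -0.65, 5.28, 0.26, -0.0, 0.0, -5.6]
[0, -1.16, 5.19, 0.25, -0.0, 0.1, -5.7]
[0, -1.67, 5.05, 0.25, -0.0, 0.0, -5.6]
[0, -2.16, 4.87, 0.26, -0.1, 0.1, -5.7]
-- [0.6174 0.1974 0.13  ]
[0, -0.0, -0.0, 4.0, 0.0, -0.0, 0.0]
[0, -0.01, -0.01, 4.0, 0.0, -0.0, 0.0]
-- [0.6174 0.1973 0.05  ]
```

Request:
move_arm(series=[0,-0.7,5.3,0.2,0,0,-5.6,0,-1.2,5.2,0.2,0,0,-5.7,0,-1.7,5,0.2,0,0,-5.6,0,-2.1,4.9,0.2,0,0,-5.7,0,0,0,0,0,0,0])

```text
time: 25.45
tool_pos: [0.621, 0.1955, 0.132]
tcp_rot: [2.077, 2.355, -0.002]
wrist_force: [-0.6, 1.1, -2.9]
width: 0.692
grip_force: 67.2
```

Request:
move_arm(series=[0,0,0,0,0,0,0,0,0,0,0,0,0,0])

```text
time: 25.7
tool_pos: [0.6171, 0.1981, 0.1339]
tcp_rot: [2.073, 2.359, -0.001]
wrist_force: [-0.2, 0.6, -2.7]
width: 0.688
grip_force: 67.2
```

Run:
```python
from h import *
s=read_state();print({k:s[k] for k in("tool_pos","width","grip_force","wrist_force")})
c=calibration("wrist");im=read_camera("wrist");cv2.imwrite("pics/w7.png",cv2.resize(im[:,:,::-1],(800,600)))
F=np.array([.6103,.2529]);a=np.radians(7.29)
f=lambda x,y,z=0:[F[0]+x*np.cos(a)-y*np.sin(a),F[1]+x*np.sin(a)+y*np.cos(a),z]
print("stop px",proj(c,[f(-.025,-.085,.048),f(.025,-.085,.048)])*1.5625,"plate -y corners",proj(c,[f(-.06,-.115,.012),f(.06,-.115,.012),f(-.06,.135,.012),f(.06,.135,.012)])*1.5625)
plan([(f(0,-.055,.06),Rdown(7.3))],0)
```

```text
{'tool_pos': array([0.6171, 0.1981, 0.1339]), 'width': 0.6882569700197789, 'grip_force': 67.2286605834961, 'wrist_force': array([-0.1666,  0.5831, -2.6615])}
stop px [[337.8989 367.7954]
 [443.4563 367.9457]] plate -y corners [[ 283.2708  391.4981]
 [ 498.2518  391.7999]
 [ 251.629  -141.1011]
 [ 531.0389 -140.5849]]
[0, 0.01, -0.01, 3.73, 0.0, 0.0, 0.0]
[0, 0.01, -0.01, 3.72, 0.1, 0.1, 0.1]
-- [0.6173 0.1984 0.06  ]
```

View pics/w7.png

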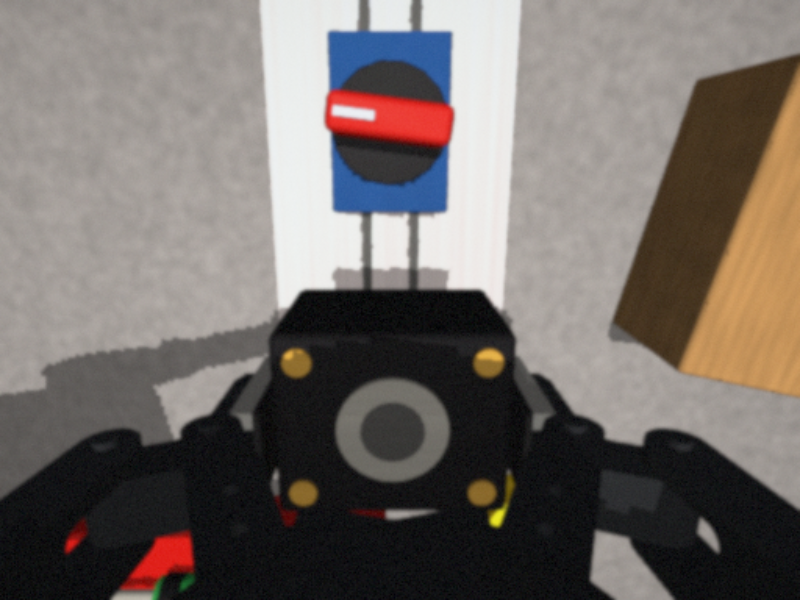

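The held housing is centred (hub at 392, plate centre at 390) and square. The knob bar is about 5° off its zero. Lower it.

Request:
move_arm(series=[0,0,0,3.7,0,0,0,0,0,0,3.7,0,0,0,0,0,0,0,0,0,0,0,0,0,0,0,0,0])

```text
time: 26.25
tool_pos: [0.6196, 0.1984, 0.0627]
tcp_rot: [2.071, 2.357, 0.004]
wrist_force: [0.4, 0.5, -2.8]
width: 0.691
grip_force: 67.0
```

Run:
```python
from h import *
s=read_state();print({k:s[k] for k in("tool_pos","width","grip_force","wrist_force")})
F=np.array([.6103,.2529]);a=np.radians(7.29)
f=lambda x,y,z=0:[F[0]+x*np.cos(a)-y*np.sin(a),F[1]+x*np.sin(a)+y*np.cos(a),z]
plan([(f(0,-.0555,.0365),Rdown(7.3))],0)
```

```text
{'tool_pos': array([0.6196, 0.1984, 0.0627]), 'width': 0.6912410932559458, 'grip_force': 67.0373797416687, 'wrist_force': array([ 0.3876,  0.5451, -2.7696])}
[0, -0.03, -0.25, 2.62, 0.2, 0.0, 0.1]
-- [0.6173 0.1978 0.0365]
```

Request:
move_arm(series=[0,0,-0.2,1.3,0,0,0,0,0,0,1.2,0,0,0,0,0,0,0,0,0,0,0,0,0,0,0,0,0])

```text
time: 26.75
tool_pos: [0.6172, 0.1974, 0.0362]
tcp_rot: [2.073, 2.357, 0.001]
wrist_force: [0.0, -0.2, -2.7]
width: 0.691
grip_force: 67.4
```

Run:
```python
from h import *
s=read_state();print({k:s[k] for k in("tool_pos","width","grip_force","wrist_force")})
im=read_camera("wrist");c=calibration("wrist")
F=np.array([.6103,.2529]);a=np.radians(7.29);R2=np.array([[np.cos(a),-np.sin(a)],[np.sin(a),np.cos(a)]])
for r in house(im,c): print(r[0],(onz(c,r[1],.057)[0,:2]-F)@R2)
```

```text
{'tool_pos': array([0.6172, 0.1974, 0.0362]), 'width': 0.690644856572324, 'grip_force': 67.35838294029236, 'wrist_force': array([ 0.0198, -0.2197, -2.6923])}
273 [-0.0231 -0.0378]
276 [ 0.024  -0.0376]
206 [-0.0231 -0.0748]
207 [ 0.024  -0.0747]
```

Request:
move_arm(series=[0,0,0,0.15,0,0,0,0,0,0,0,0,0,0,8.5,0,0,0,0,0,0,8.5,0,0,0,0,0,0,8.5,0,0,0,0,0,0])

```text
time: 27.42
tool_pos: [0.6177, 0.1976, 0.0352]
tcp_rot: [2.073, 2.357, 0.003]
wrist_force: [-0.1, 0.4, 0.4]
width: 0.998
grip_force: 0.0
```

Request:
move_arm(series=[8.5,0,0,-4,0,0,0,8.5,0,0,-6,0,0,0,8.5,0,0,-5,0,0,0,8.5,0,0,0,0,0,0,8.5,0,0,0,0,0,0])

```text
time: 28.05
tool_pos: [0.6167, 0.1976, 0.1848]
tcp_rot: [2.073, 2.357, 0.002]
wrist_force: [-1.5, 0.2, -0.4]
width: 0.991
grip_force: 0.0
```

Run:
```python
from h import *
s=read_state();print({k:s[k] for k in("tool_pos","width","wrist_force")})
im=read_camera("wrist");c=calibration("wrist");np.savez("w8",im=im,**{k:np.array(v) for k,v in c.items()})
F=np.array([.6103,.2529]);a=np.radians(7.29);R2=np.array([[np.cos(a),-np.sin(a)],[np.sin(a),np.cos(a)]])
for r in house(im,c): print(r[0],(onz(c,r[1],.057)[0,:2]-F)@R2)
h=cv2.cvtColor(im,cv2.COLOR_RGB2HSV).astype(int);H,S,V=h[...,0],h[...,1],h[...,2]
for a_,ce,bb,m in blobs(((H<8)|(H>172))&(S>130)&(V>60),100):
    if ce[1]<250 : print("red",a_,ce,rect(m,c,.094),(onz(c,ce,.09)[0,:2]-F)@R2)
for a_,ce,bb,m in blobs((H>105)&(H<125)&(S>130),100): print("blue",a_,ce,bb,(onz(c,[[bb[0],bb[1]+bb[3]],[bb[0]+bb[2],bb[1]+bb[3]]],.0485)[:,:2]-F)@R2)
f=lambda x,y,z=0:[F[0]+x*np.cos(a)-y*np.sin(a),F[1]+x*np.sin(a)+y*np.cos(a),z]
```

```text
{'tool_pos': array([0.6167, 0.1976, 0.1848]), 'width': 0.9908587869900068, 'wrist_force': array([-1.4705,  0.2214, -0.3721])}
83 [-0.0234 -0.0369]
83 [ 0.0227 -0.0368]
46 [-0.0234 -0.0729]
45 [ 0.0228 -0.0728]
2202 [ 0.0722 -0.1734]
red 1265 [251.3383  80.4206] ((605.530517578125, 276.1983642578125), (41.1062126159668, 14.722229957580566), 0.34392520785331726) [-0.0005  0.0239]
blue 1277 [250.1895  46.7439] [219  36  62  36] [[-0.026   0.0326]
 [ 0.0231  0.0326]]
blue 1161 [249.5986 116.5719] [221  92  58  37] [[-0.0254 -0.012 ]
 [ 0.0226 -0.012 ]]
```

Run:
```python
from h import *
plan([((.6055,.2762,.16),Rdown(90.3)),((.6055,.2762,.075),Rdown(90.3))],5)
```

```text
[5, 0.99, -0.0, 0.29, -0.0, 0.0, -10.4]
[5, 0.98, 0.18, 0.29, -0.0, 0.0, -10.4]
[5, 0.93, 0.35, 0.29, -0.0, 0.0, -10.4]
[5, 0.85, 0.51, 0.29, -0.0, 0.0, -10.4]
[5, 0.75, 0.66, 0.29, -0.0, 0.0, -10.3]
[5, 0.62, 0.78, 0.29, -0.0, 0.0, -10.4]
[5, 0.46, 0.88, 0.29, -0.0, 0.0, -10.3]
[5, 0.3, 0.95, 0.3, -0.1, 0.0, -10.4]
-- [0.6055 0.2762 0.16  ]
[5, 0.01, -0.0, 4.25, 0.0, 0.0, 0.0]
[5, 0.0, -0.0, 4.25, 0.0, 0.0, 0.0]
-- [0.6055 0.2762 0.075 ]
```

Request:
move_arm(series=[5,1,0,0.3,0,0,-10.4,5,1,0.2,0.3,0,0,-10.4,5,0.9,0.4,0.3,0,0,-10.4,5,0.8,0.5,0.3,0,0,-10.4,5,0.8,0.7,0.3,0,0,-10.3])

```text
time: 28.72
tool_pos: [0.6097, 0.247, 0.1666]
tcp_rot: [-0.824, -3.031, 0.004]
wrist_force: [0.5, 0.8, -0.6]
width: 0.588
grip_force: 0.0
```

Request:
move_arm(series=[5,0.6,0.8,0.3,0,0,-10.4,5,0.5,0.9,0.3,0,0,-10.3,5,0.3,0.9,0.3,0,0,-10.4,5,0,0,0,0,0,0,5,0,0,0,0,0,0])

```text
time: 29.35
tool_pos: [0.6066, 0.2763, 0.1593]
tcp_rot: [-0.005, 3.141, -0.003]
wrist_force: [-0.5, -0.1, -0.5]
width: 0.584
grip_force: 0.0
```

Run:
```python
from h import *
s=read_state();print(s["tool_pos"])
plan([((.6055,.2762,.075),Rdown(90.3))],5)
```

```text
[0.6066 0.2763 0.1593]
[5, 0.06, 0.0, 4.21, -0.1, 0.0, -0.1]
[5, 0.06, -0.01, 4.22, -0.0, 0.0, -0.0]
-- [0.6055 0.2762 0.075 ]
```

Request:
move_arm(series=[5,0.05,0,4.2,0,0,0,5,0.05,0,4.2,0,0,0,5,0,0,0,0,0,0,0,0,0,0,0,0,0,0,0,0,0,0,0,0], grip_force=45)

```text
time: 29.98
tool_pos: [0.6084, 0.2772, 0.0796]
tcp_rot: [-0.009, 3.135, 0.001]
wrist_force: [-1.4, -2.4, 0.1]
width: 0.163
grip_force: 0.9
```

Request:
move_arm(series=[0,0,0,0,0,0,0,0,0,0,0,0,0,0,0,0,0,0,0,0,0,0,0,0,0,0,0,0])

```text
time: 30.48
tool_pos: [0.6084, 0.2773, 0.0796]
tcp_rot: [-0.009, 3.134, 0.001]
wrist_force: [-0.3, -1.4, 6.7]
width: 0.152
grip_force: 46.8
```

Run:
```python
from h import *
s=read_state();print({k:s[k] for k in("tool_pos","width","grip_force","wrist_force")})
F=np.array([.6103,.2529]);a=np.radians(7.29);R2=np.array([[np.cos(a),-np.sin(a)],[np.sin(a),np.cos(a)]])
print((s["tool_pos"][:2]-F)@R2)
plan([(s["tool_pos"]-.020*np.array([-np.sin(a),np.cos(a),0]),None)],0)
```

```text
{'tool_pos': array([0.6084, 0.2773, 0.0796]), 'width': 0.15185973036146577, 'grip_force': 46.78533732891083, 'wrist_force': array([-0.2651, -1.393 ,  6.6918])}
[0.0012 0.0244]
[0, -0.24, -1.99, 0.0, 0.0, 0.0, 0.0]
-- [0.6109 0.2574 0.0797]
```

Request:
move_arm(series=[0,-0.06,-0.5,0,0,0,0,0,-0.06,-0.5,0,0,0,0,0,-0.06,-0.5,0,0,0,0,0,-0.06,-0.5,0,0,0,0,0,0,0,0,0,0,0])

```text
time: 31.1
tool_pos: [0.6109, 0.258, 0.0797]
tcp_rot: [-0.009, 3.134, 0.003]
wrist_force: [-0.8, 0.9, 5.6]
width: 0.15
grip_force: 46.7
```

Request:
move_arm(series=[0,-0.04,-0.3,0,0,0,0,0,-0.03,-0.25,0,0,0,0,0,0,0,0,0,0,0])

```text
time: 31.48
tool_pos: [0.6114, 0.2534, 0.0797]
tcp_rot: [-0.009, 3.134, 0.005]
wrist_force: [-0.5, 3.3, 6.2]
width: 0.153
grip_force: 46.7
```

```bash
cat >> h.py <<'E'
F=np.array([.6103,.2529]);a=np.radians(7.29);R2=np.array([[np.cos(a),-np.sin(a)],[np.sin(a),np.cos(a)]])
E
python3 - <<'E'
from h import *
s=read_state();print({k:s[k] for k in("tool_pos","width","grip_force","wrist_force")})
print((s["tool_pos"][:2]-F)@R2)
im=read_camera("wrist");c=calibration("wrist");cv2.imwrite("pics/w9.png",im[:,:,::-1])
for r in house(im,c): print(r[0],r[1],(onz(c,r[1],.057)[0,:2]-F)@R2)
E
```

```text
{'tool_pos': array([0.6114, 0.2534, 0.0797]), 'width': 0.15274906580024972, 'grip_force': 46.692840456962585, 'wrist_force': array([-0.5035,  3.3274,  6.2286])}
[0.0012 0.0004]
144 [161.1 196. ] [-0.0218 -0.0417]
141 [ 91.5 204.1] [-0.0219 -0.0779]
29 [176.9 272.5] [ 0.0222 -0.0416]
31 [110.6 280.4] [ 0.0225 -0.0786]
1018 [ 13.7 316.3] [ 0.0381 -0.1385]
```

The housing is now at fixture y ≈ −0.060. Push gently a little more to confirm that it seats.

Request:
move_arm(series=[0,-0.02,-0.2,0,0,0,0,0,0,0,0,0,0,0,0,0,0,0,0,0,0])

```text
time: 31.9
tool_pos: [0.6115, 0.2532, 0.0797]
tcp_rot: [-0.008, 3.134, 0.009]
wrist_force: [-1.2, 8.4, 4.9]
width: 0.151
grip_force: 46.5
```

Request:
move_arm(series=[0,-0.02,-0.2,0,0,0,0,0,0,0,0,0,0,0,0,0,0,0,0,0,0])

```text
time: 32.28
tool_pos: [0.6115, 0.253, 0.0797]
tcp_rot: [-0.008, 3.134, 0.013]
wrist_force: [-2.5, 14.3, 3.1]
width: 0.155
grip_force: 46.4
```

Run:
```python
from h import *
s=read_state();print({k:s[k] for k in("tool_pos","width","grip_force","wrist_force","q")})
print((s["tool_pos"][:2]-F)@R2)
im=read_camera("wrist");c=calibration("wrist")
for r in house(im,c): print(r[0],r[1],(onz(c,r[1],.057)[0,:2]-F)@R2)
```

```text
{'tool_pos': array([0.6115, 0.253 , 0.0797]), 'width': 0.15495230513593583, 'grip_force': 46.39146387577057, 'wrist_force': array([-2.5228, 14.2844,  3.065 ]), 'q': array([ 0.3518,  0.368 ,  1.78  ,  0.0065,  0.9837, -1.2275])}
[ 0.0012 -0.0001]
146 [161.5 196. ] [-0.0219 -0.0417]
140 [ 91.5 204.5] [-0.0219 -0.0781]
28 [177.  272.7] [ 0.0222 -0.0419]
25 [110.4 280.8] [ 0.0225 -0.0789]
971 [ 13.3 316.8] [ 0.0379 -0.1386]
```

Seated: 14 N of push with no further motion. Now tighten clockwise.

Request:
move_arm(series=[0,0,0,0,0,0,8,0,0,0,0,0,0,8,0,0,0,0,0,0,8,0,0,0,0,0,0,8,0,0,0,0,0,0,8], grip_force=60)

```text
time: 32.95
tool_pos: [0.611, 0.2514, 0.0797]
tcp_rot: [1.071, 2.949, 0.011]
wrist_force: [-3.5, 10.1, 6.8]
width: 0.148
grip_force: 63.3
```

Request:
move_arm(series=[0,0,0,0,0,0,8,0,0,0,0,0,0,8,0,0,0,0,0,0,8,0,0,0,0,0,0,8,0,0,0,0,0,0,0])

```text
time: 33.58
tool_pos: [0.6099, 0.2506, 0.0797]
tcp_rot: [1.841, 2.546, 0.009]
wrist_force: [-6.5, 7.3, 8.8]
width: 0.141
grip_force: 63.7
```

Request:
move_arm(series=[0,0,0,0,0,0,4,0,0,0,0,0,0,0,0,0,0,0,0,0,0])

```text
time: 33.95
tool_pos: [0.6098, 0.2507, 0.0797]
tcp_rot: [1.923, 2.483, 0.008]
wrist_force: [-6.7, 6.8, 9.8]
width: 0.15
grip_force: 65.5
```

Run:
```python
from h import *
s=read_state();print({k:s[k] for k in("tool_pos","width","grip_force","wrist_force","torque")})
y=Ro.from_rotvec(s["tcp_rot"]).as_matrix()[:,1];print(np.degrees(np.arctan2(y[1],y[0])))
im=read_camera("wrist");c=calibration("wrist")
for r in house(im,c): print(r[0],r[1],(onz(c,r[1],.057)[0,:2]-F)@R2)
```

```text
{'tool_pos': array([0.6098, 0.2507, 0.0797]), 'width': 0.14990941501365598, 'grip_force': 65.49241662025452, 'wrist_force': array([-6.7296,  6.792 ,  9.7922]), 'torque': array([1.1758, 1.2233, 1.0468])}
14.498104468981154
```

Request:
move_arm(series=[3.5,0,0,0,0,0,0,3.5,0,0,0,0,0,0,3.5,0,0,0,0,0,0,3.5,0,0,-3,0,0,0,3.5,0,0,-5,0,0,0])

```text
time: 34.62
tool_pos: [0.6081, 0.2462, 0.1544]
tcp_rot: [-1.927, -2.48, 0.007]
wrist_force: [0.9, 0.2, 0.0]
width: 0.413
grip_force: 0.0
```

Request:
move_arm(series=[3.5,0,0,-5,0,0,0,3.5,0,-3,-5,0,0,0,3.5,0,-3,-3,0,0,0,3.5,0,0,0,0,0,0,3.5,0,0,0,0,0,0])

```text
time: 35.25
tool_pos: [0.5516, 0.2323, 0.2857]
tcp_rot: [1.926, 2.479, 0.001]
wrist_force: [-0.5, -1.0, -0.3]
width: 0.413
grip_force: 0.0
```

Run:
```python
from h import *
s=read_state();print(s["time"],s["tool_pos"])
im=read_camera("wrist");c=calibration("wrist");cv2.imwrite("pics/w10.png",im[:,:,::-1])
for r in house(im,c): print(r[0],r[1],(onz(c,r[1],.057)[0,:2]-F)@R2)
h=cv2.cvtColor(im,cv2.COLOR_RGB2HSV).astype(int);H,S,V=h[...,0],h[...,1],h[...,2]
for a_,ce,bb,m in blobs(((H<8)|(H>172))&(S>130)&(V>60),100): print("red",a_,ce,rect(m,c,.094))
```

```text
35.25 [0.5516 0.2323 0.2857]
24 [279.5 188.5] [-0.0228 -0.0413]
45 [318.3 193.1] [ 0.0232 -0.0412]
42 [275.  217.3] [-0.0229 -0.0773]
38 [313.  221.5] [ 0.0231 -0.077 ]
red 669 [307.0314 157.1211] ((605.4895629882812, 256.7699279785156), (18.2230167388916, 45.74544143676758), 17.334209442138672)
red 354 [135.161  269.5791] ((449.95819091796875, 83.49279022216797), (58.17912292480469, 16.546602249145508), 8.750289916992188)
red 3206 [242.645 300.879] ((575.8271484375, 72.23982238769531), (85.67007446289062, 76.6974868774414), 8.79708480834961)
red 618 [125.2104 361.3544] ((464.5663757324219, -40.0826301574707), (90.06924438476562, 20.21991539001465), 64.4273910522461)
```

View pics/w10.png

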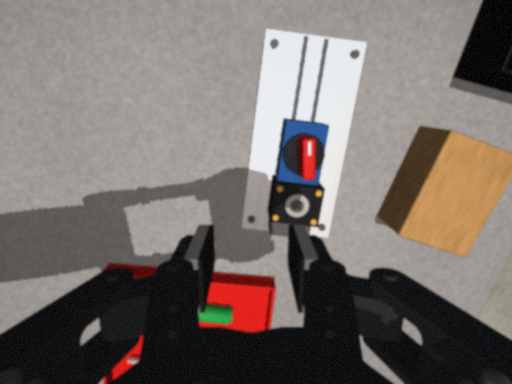

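The housing is centred at (0.000, −0.059) and the knob is at about 1.4 rad. A last numeric check on the drivers in the tray.

Run:
```python
from h import *
im=read_camera("top");c=calibration("top")
h=cv2.cvtColor(im,cv2.COLOR_RGB2HSV).astype(int);H,S,V=h[...,0],h[...,1],h[...,2]
Rt=np.array([[np.cos(TA),-np.sin(TA)],[np.sin(TA),np.cos(TA)]])
roi=np.zeros_like(H,bool);roi[165:255,240:322]=1
for n,m in dict(green=(H>45)&(H<85)&(S>90)&(V>40),orange=(H>=7)&(H<22)&(S>150)&(V>80),blade=(S<110)&(V>80)).items():
    for a_,ce,bb,k in blobs(m&roi,8):
        q=np.argwhere(k)[:,::-1]; P=(onz(c,q,.018)[:,:2]-TC)@Rt; print(n,a_,P.min(0),P.max(0))
cv2.imwrite("pics/end.png",cv2.resize(im[150:270,130:410,::-1],None,fx=2.8,fy=2.8,interpolation=cv2.INTER_CUBIC))
```

```text
green 126 [-0.0083  0.0431] [0.0618 0.0615]
green 8 [-0.0185  0.0483] [-0.014   0.0581]
orange 179 [-0.0044 -0.0537] [ 0.0675 -0.0292]
orange 11 [0.0378 0.0553] [0.0653 0.0657]
orange 10 [0.0372 0.0376] [0.063  0.0429]
orange 11 [-0.004   0.0387] [0.0275 0.0415]
orange 12 [-0.0181 -0.0499] [-0.0119 -0.0309]
blade 376 [ 0.1199 -0.1025] [0.1516 0.1074]
blade 1610 [-0.1609 -0.1492] [0.1202 0.1433]
blade 69 [-0.0856 -0.0469] [-0.019  -0.0369]
blade 70 [-0.0872  0.0485] [-0.0171  0.0588]
```

View pics/end.png

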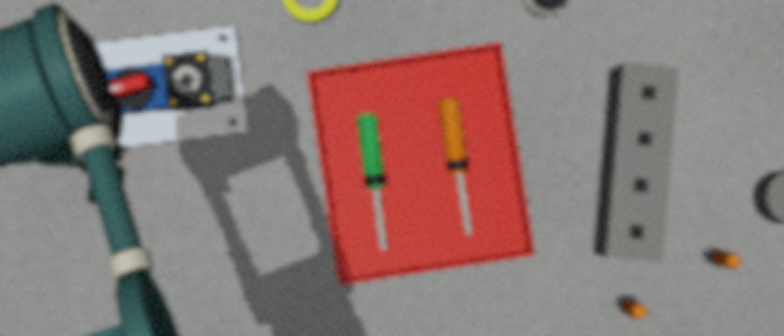

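Both drivers lie flat in the tray at (370,180) and (458,165), the stand is empty, and the housing is clamped against the stop.

```bash
python3 -c "
from workcell import *
print(finish_job())"
```

```text
the job is handed in; nothing more can be done
None
```

The job is handed in, though no verdict came back: the housing is clamped square and centred against the stop with the knob fully tight (about 1.4 rad), and both screwdrivers present (green and orange) lie flat in the red tray.

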